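# Put the practical's equipment back in its holders

### The arm

A 6-joint arm with a two-finger parallel gripper is mounted at the origin on the work surface. World frame = base frame: x ahead of the robot, y to its left, z up, the work surface at z = 0. Lengths are in m, angles in rad, forces in N, time in s.
With the tool pointing down it reaches from about 0.375 to 0.9 m from the base axis. Payload 3.1 kg.
Tool frame: the origin (TCP) lies at the very end of the fingers, on their centre line; the grasp point (between the pads) lies 19 mm behind it; z points along the fingers, y is the direction in which the jaws open and shut (so a half turn about z gives the same grasp; the last joint's range is limited). The gripper opens to 85 mm and grips with 20 to 120 N. Pads are 22 mm wide; open, the fingers measure 114 mm over their backs; the gripper's body (76 mm by 85 mm) begins 54 mm behind the grasp point. The pads swing forward as they close: fully open they stand 13 mm farther back than shut.
Start: joints at [-1.306, 0.527, 1.433, -0, 1.181, -0.178], TCP at [0.268, -0.565, 0.231] pointing down, gripper open.
Joint ranges: [-3.08, 3.08], [-0.75, 2.2], [0.22, 2.44], [-1.43, 4.57], [0, 2.65], [-2.85, 2.85]. Speed limits (rad/s): [2.79, 2.79, 3.14, 3.14, 3.14, 3.14].

### API

Orientations are given as a unit quaternion [x, y, z, w].
In Python, from station import manip gives the robot as it stands.
- The arm moves only by the tool send_rows, never from a script. Its argument "motion" is a list of rows, each an object with "gripper": the finger opening in mm, from 0 to 85.4; "travel": the shift along the tool's x, y, z in mm, a list of three; "rotation": the turn, a rotation vector about the tool's x, y, z in degrees, a list of three. In form: [{"gripper": gripper, "travel": [x, y, z], "rotation": [ax, ay, az]}, ...]. A call has 1 to 12 rows; each row shifts and turns the commanded pose from where the row before left it, along the tool's axes as they then stand; what a row does not reach is not made up. A row lasts 1/12 s, in which the tool goes at most 41.7 mm and 7.16 degrees, less where a joint would pass 70% of its speed; a pose out of reach is approached as far as the arm can. A call is refused whole if a number of a shift passes 41.7 or a number of a turn 7.16, either way. A call with a gripper value outside its range is refused whole. The fingers move at their own pace and stop on an object; "newtons" is the grip in N (left out, the last holds). Time passes only in rows, so rows that do not move let the fingers close. It gives the time, the measured TCP pose, the force and the opening at its end, in the units of the state.
- manip.sense(): the state, without advancing time (a new reading comes with each control period).
- manip.snapshot(name): name is "side" or "top" or "wrist"; returns the picture (400x640x3 uint8, red, green, blue); there is no depth.
- manip.calibration(name): a dict with "fx", "fy", "cx", "cy" (pixels), "cam_to_world" (4x4, takes a point from camera to world coordinates). Camera axes: x right, y down, z forward; pixel columns grow to the right and rows downward; lengths in m; the calibration is good to about 2 mm. A picture is of the moment at which its call begins: read the wrist's pose just before it. calibration takes no time and is no camera call; for the wrist camera it gives the pose at the moment of the call.
- manip.sign_off(): hands the job in, once; it reports no verdict.
The state is a dict: "t": time; "q": joint angles; "qd": joint speeds; "tau": joint torques, N m; "tcp_pos": TCP position; "tool_rot": TCP orientation; "force": force on the tool from outside, world axes, zero at the start; "ft_torque": the same for the moment, N m; "finger_gap": opening from 0.0 (shut) to 1.0 (fully open).
Only numpy, scipy, OpenCV 4.12 (cv2) and the standard library are available. Lean on these libraries where they do the work, as an engineer would, in place of code of your own. Each camera call takes 0.05 s, during which the arm holds its last target. There are 200 camera calls.

### The job

The chemistry lesson is over: put the brown glass bottle, the brass weight, the square plastic bottle and the slide box away, each standing upright in the wooden holder whose recess has the shape and size of its foot, sunk to the recess floor. Set the glass bottle down gently, leave the beaker and the mortar where they stand, and let go of everything at the end.

Things in the scene. Friction and masses are not known exactly. Their poses are not given: they have to be found in the camera images.
- amber_bottle_mid (a point): Big round bottle of brown glass, 58 mm diameter, 85 mm tall, straight-sided from 2 to 60 mm above its foot, then a shoulder and a white screw cap 37 mm wide (from 70 to 85 mm above the foot). Loose, upright, about 0.22 kg. The point is on its axis, half-way up (42.5 mm above its foot); z points up the bottle.
- brass_weight_mid (a point): Brass balance weight, a slim cylinder 30 mm in diameter to 48 mm above its foot, with a neck and a 20 mm wide knob on top, 70 mm tall in all. Loose, upright, about 0.30 kg. The point is on its axis, half-way up (35 mm above its foot); z points up.
- square_bottle_mid (a point): Square white plastic bottle, 40 x 40 mm, flat-sided up to 62 mm above its foot, with a round cap 29 mm wide on top, 80 mm tall in all. Loose, upright, about 0.10 kg. The point is on its axis, half-way up (40 mm above its foot); x and y are square to its flat sides, z points up.
- slide_box_mid (a point): Grey plastic microscope-slide box standing upright, an oblong block 32 mm thick (x) by 76 mm long (y) by 76 mm tall (z), with a dark seam and small steel clasps. Loose, about 0.15 kg. The point is at its centre, half-way up (38 mm above its foot); x points across its thickness, y along its length, z up.
- holder_big_round_seat (a point): Wooden block fixed on the bench, 92 (x) by 116 (y) by 12 mm high, with a dark rubber-lined recess in its middle, 8 mm deep (floor 4 mm above the bench). The recess is round, 74 mm in diameter: for the big round bottle. The point is the centre of the recess floor; x, y along the block's sides, z up. Recess has 7 to 8 mm play all round; fingers gripping the thing half-way up or higher clear the block.
- holder_small_round_seat (a point): Wooden block fixed on the bench, 92 (x) by 116 (y) by 12 mm high, with a dark rubber-lined recess in its middle, 8 mm deep (floor 4 mm above the bench). The recess is round, 46 mm in diameter: for the brass weight. The point is the centre of the recess floor; x, y along the block's sides, z up. Recess has 7 to 8 mm play all round; fingers gripping the thing half-way up or higher clear the block.
- holder_square_seat (a point): Wooden block fixed on the bench, 92 (x) by 116 (y) by 12 mm high, with a dark rubber-lined recess in its middle, 8 mm deep (floor 4 mm above the bench). The recess is square, 54 x 54 mm: for the square bottle. The point is the centre of the recess floor; x, y along the block's sides, z up. Recess has 7 to 8 mm play all round; fingers gripping the thing half-way up or higher clear the block.
- holder_oblong_seat (a point): Wooden block fixed on the bench, 92 (x) by 116 (y) by 12 mm high, with a dark rubber-lined recess in its middle, 8 mm deep (floor 4 mm above the bench). The recess is oblong, 48 mm (x) by 92 mm (y): for the slide box. The point is the centre of the recess floor; x, y along the block's sides, z up. Recess has 7 to 8 mm play all round; fingers gripping the thing half-way up or higher clear the block.
- beaker: Clear glass beaker, 68 mm wide, 80 mm tall, standing loose on the bench among the other things; to be left where it is. Origin at the centre of its foot.
- mortar: White porcelain mortar (bowl), 80 mm wide at the rim, 45 mm tall, with its pestle lying in it (sticks up to 65 mm), standing loose on the bench; to be left where it is. Origin at the centre of its foot.
Things that resemble listed ones, but are neither listed nor needed, are in the scene too. What is shaped like the part that bears holder_big_round_seat but green is not meant.

How it is judged:
At the end, for the whole second after the job is handed in: Each of the four things stands upright (within 0.08 rad) in its own recess, within 13 mm of the recess centre, on the recess floor (within 4 mm), at rest (horizontal distance between amber_bottle_mid and holder_big_round_seat below 0.013 m and z of amber_bottle_mid in the frame of holder_big_round_seat below 0.0465 m and angle between each of amber_bottle_mid, brass_weight_mid, square_bottle_mid, slide_box_mid's own z axis and vertical below 0.08 rad and linear speed of each of amber_bottle, brass_weight, square_bottle, slide_box below 0.02 m/s and horizontal distance between brass_weight_mid and holder_small_round_seat below 0.013 m and z of brass_weight_mid in the frame of holder_small_round_seat below 0.039 m and horizontal distance between square_bottle_mid and holder_square_seat below 0.013 m and z of square_bottle_mid in the frame of holder_square_seat below 0.044 m and horizontal distance between slide_box_mid and holder_oblong_seat below 0.013 m and z of slide_box_mid in the frame of holder_oblong_seat below 0.042 m); the robot touches nothing.
It fails at once if the beaker is knocked over or shoved more than 3 cm (distance of beaker from where it was at the start of the episode above 0.03 m or angle between beaker's own z axis and vertical above 0.5 rad).
It fails at once if the mortar is knocked over or shoved more than 3 cm (distance of mortar from where it was at the start of the episode above 0.03 m or angle between mortar's own z axis and vertical above 0.5 rad).
It fails at once if the glass bottle is banged down on its holder (a blow over 45 N) (contact force between amber_bottle and holder_big_round above 45 N).
It also fails if it takes over 112 s, if anything falls off the work surface, if the arm or the gripper's body presses on something with over 40 N, if the wrist force passes 120 N, or if a joint passes its speed limit or range.

## Working session

There is one attempt and no reset: what is moved stays moved. The work goes in short steps, Python scripts to look and compute and a tool call to move; the robot and the scene stay as the last step left them, time stands still between calls to the robot, and variables do not carry over. Pictures are saved under pics/ and viewed, about 12 in all and at most 16, crops included, and the job is handed in when it is done.

Besides the shell and the picture viewer there is one more tool, called after "Request:" by a JSON object that holds its "name" and its "arguments", one argument or row to a line. send_rows: Moves the arm, as the interface text tells. Its arguments: {"type":"object","properties":{"motion":{"type":"array","items":{"type":"object","properties":{"gripper":{"type":"number"},"travel":{"type":"array","items":{"type":"number"}},"rotation":{"type":"array","items":{"type":"number"}}}}},"newtons":{"type":"number"}},"required":["motion"]}

```bash
mkdir -p pics
cat > h.py <<'E'
import numpy as np,cv2
from station import manip
def snap(n,f):
    c=manip.calibration(n); im=manip.snapshot(n); cv2.imwrite('pics/'+f,im[:,:,::-1]); return im,c
def ray(c,u,v):
    M=np.array(c['cam_to_world']); d=M[:3,:3]@np.array([(u-c['cx'])/c['fx'],(v-c['cy'])/c['fy'],1]); return M[:3,3],d
def onz(c,u,v,z):
    o,d=ray(c,u,v); return o+d*(z-o[2])/d[2]
def proj(c,p):
    M=np.linalg.inv(np.array(c['cam_to_world'])); q=M[:3,:3]@np.array(p)+M[:3,3]; return np.array([c['fx']*q[0]/q[2]+c['cx'],c['fy']*q[1]/q[2]+c['cy']])
E
python3 - <<'E'
from h import *
for n in('top','side'):
    im,c=snap(n,n+'0.png'); print(n,{k:np.round(v,3).tolist() for k,v in c.items()})
s=manip.sense();print(s['t'],s['tcp_pos'],s['tool_rot'],s['force'])
E
```

```text
top {'fx': 442.096, 'fy': 442.096, 'cx': 321.67, 'cy': 195.584, 'cam_to_world': [[-0.025, -0.998, 0.052, 0.486], [-1.0, 0.026, 0.015, -0.013], [-0.016, -0.051, -0.999, 1.097], [0.0, 0.0, 0.0, 1.0]]}
side {'fx': 517.274, 'fy': 517.274, 'cx': 319.307, 'cy': 200.484, 'cam_to_world': [[-0.973, -0.159, 0.168, 0.325], [-0.231, 0.684, -0.692, 0.932], [-0.005, -0.712, -0.703, 1.029], [0.0, 0.0, 0.0, 1.0]]}
0.1 [ 0.26763828 -0.56407558  0.23042559] [ 9.75591408e-01  2.19591482e-01 -3.70846888e-05 -9.91948689e-04] [-0.25666591  0.91692485  0.91014347]
```

View pics/top0.png

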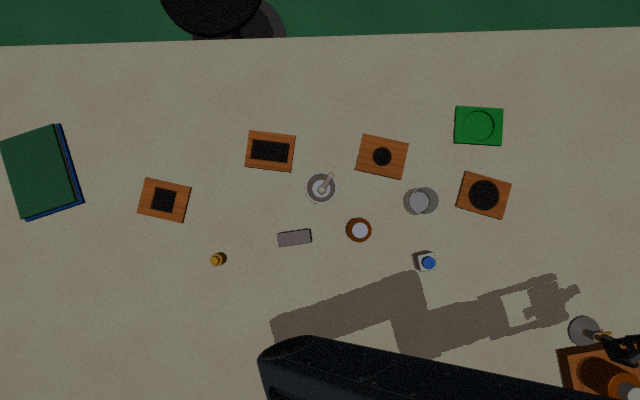

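View pics/side0.png

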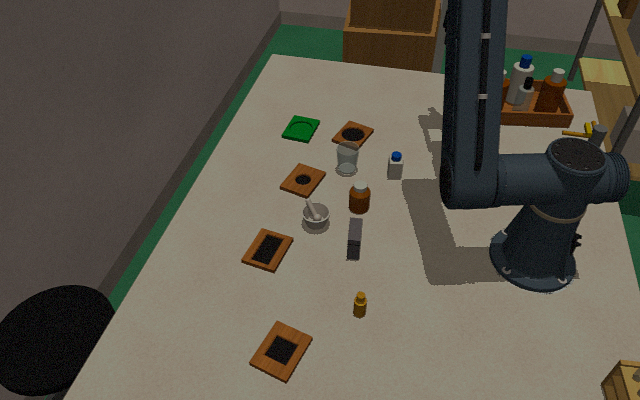

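The top view shows:
- **Holders:** square (164,200), oblong (270,151), small round (382,157), big round (484,195). The green one at (479,126) is the decoy.
- **Things:** weight (217,259), slide box (294,238), amber bottle (358,230), square bottle (428,262).
- **To leave alone:** mortar (321,188), beaker (420,201).
- **Lookalikes:** the bottles in the far crate, at side view (525,95), are not on the bench area and are not meant.

Run:
```python
from h import *
im=cv2.imread('pics/top0.png'); c=manip.calibration('top')
hsv=cv2.cvtColor(im,cv2.COLOR_BGR2HSV); vis=cv2.resize(im[90:290,120:520],None,fx=2,fy=2,interpolation=cv2.INTER_CUBIC)
def rect(mask,z,seed,nm):
    n,l,st,ce=cv2.connectedComponentsWithStats(mask.astype(np.uint8)*255)
    k=min(range(1,n),key=lambda i:np.hypot(*(ce[i]-seed))+(1e3 if st[i,4]<15 else 0))
    ct=cv2.findContours((l==k).astype(np.uint8),cv2.RETR_EXTERNAL,cv2.CHAIN_APPROX_NONE)[0][0]
    P=np.array([onz(c,u,v,z)[:2]*1000 for u,v in ct[:,0]],np.float32)
    (a,b),(w,h),an=cv2.minAreaRect(P); print(nm,'pix',ce[k].round(1),st[k,4],'rect ctr %.1f %.1f size %.1f %.1f ang %.1f'%(a,b,w,h,an),'cen',(onz(c,*ce[k],z)[:2]*1000).round(1))
    for u,v in cv2.boxPoints(cv2.minAreaRect(ct)): cv2.circle(vis,(int((u-120)*2),int((v-90)*2)),2,(0,0,255),-1)
H,S,V=cv2.split(hsv)
wood=(H<20)&(S>110)&(V>50); dark=V<45; 
for s,nm in(((164,200),'sq'),((270,151),'obl'),((382,157),'smr'),((484,195),'bigr')):
    rect(wood,.012,s,nm); rect(dark,.011,s,nm+' recess')
for p in((294,238),(358,230),(428,262),(217,259),(421,258),(350,230),(432,268)): print(p,hsv[p[1],p[0]])
rect((H>95)&(H<130)&(S>100),.08,(428,262),'bluecap')
rect((wood|((H<30)&(S>90))),.06,(358,230),'amber'); rect((H<30)&(S>90),.06,(217,259),'weight')
cv2.imwrite('pics/crop1.png',vis)
```

```text
sq pix [163.2 199.6] 1300 rect ctr 542.0 394.4 size 119.5 91.9 ang 75.9 cen [542.1 395.1]
sq recess pix [163.4 199.7] 457 rect ctr 542.2 395.2 size 52.1 53.7 ang 75.4 cen [542.  395.1]
obl pix [269.6 150.7] 1055 rect ctr 656.8 129.6 size 117.1 93.4 ang 81.5 cen [656.5 129.4]
obl recess pix [269.6 150.6] 688 rect ctr 657.0 129.9 size 90.3 47.3 ang 81.7 cen [656.9 129.7]
smr pix [381.6 156.2] 1508 rect ctr 635.4 -146.6 size 115.9 93.2 ang 75.9 cen [ 635.2 -146.7]
smr recess pix [381.5 156.1] 259 rect ctr 636.0 -146.7 size 41.9 44.7 ang 88.2 cen [ 635.7 -146.7]
bigr pix [483.5 194.8] 1114 rect ctr 534.1 -391.0 size 118.5 93.1 ang 72.3 cen [ 533.6 -392.3]
bigr recess pix [483.3 194.6] 696 rect ctr 534.5 -392.6 size 70.7 71.1 ang 88.5 cen [ 534.2 -392.1]
(294, 238) [ 8 23 88]
(358, 230) [120  20 140]
(428, 262) [109 185 120]
(217, 259) [ 22 216  98]
(421, 258) [120  17 136]
(350, 230) [ 14 255  71]
(432, 268) [ 80  13 121]
bluecap pix [428.3 262.4] 126 rect ctr 379.6 -236.1 size 27.3 24.9 ang 88.6 cen [ 379.9 -236.8]
amber pix [357.3 229.1] 285 rect ctr 457.9 -81.5 size 58.4 53.6 ang 88.6 cen [459.  -78.7]
weight pix [217.8 258.8] 178 rect ctr 398.3 249.0 size 37.6 30.3 ang 89.2 cen [397.6 249.4]
```

View pics/crop1.png

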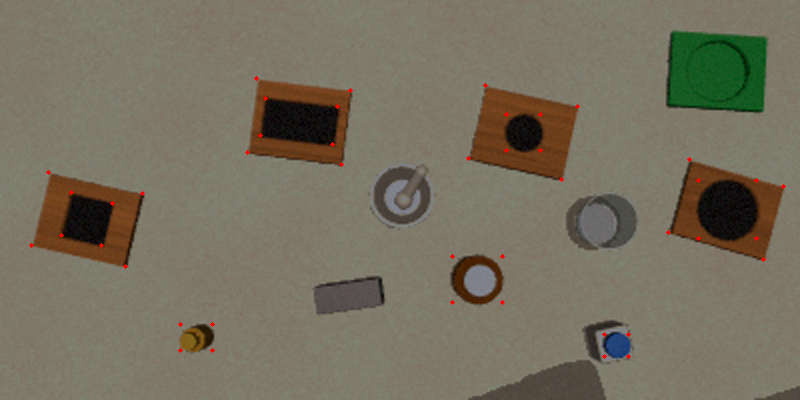

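Crop 1 shows the brown wooden holders with black recesses of about 71, 43, 54 and 90x47 mm, so each holder matches its thing. The amber cap is at crop (479,280), the square bottle has a blue cap, and the slide box is tilted about 8°. I'll move towards the amber bottle first.

Request:
{"name": "send_rows", "arguments": {
  "motion": [
    {"gripper": 85,"travel": [20,-18,0]},
    {"gripper": 85,"travel": [29,-27,0]},
    {"gripper": 85,"travel": [29,-27,0]},
    {"gripper": 85,"travel": [29,-27,0]},
    {"gripper": 85,"travel": [29,-27,0]},
    {"gripper": 85,"travel": [29,-27,0]},
    {"gripper": 85,"travel": [29,-27,0]},
    {"gripper": 85,"travel": [29,-27,0]},
    {"gripper": 85,"travel": [29,-27,0]},
    {"gripper": 85,"travel": [29,-27,0]},
    {"gripper": 85,"travel": [29,-27,0]},
    {"gripper": 85,"travel": [20,-20,0]}
  ],
  "newtons": 40
}}

```text
validation failed for argument at $.mo...
```

```bash
cat >> h.py <<'E'
def pose():
    s=manip.sense(); x,y,z,w=s['tool_rot']; from scipy.spatial.transform import Rotation as R
    M=R.from_quat(s['tool_rot']).as_matrix(); return s,M,np.array(s['tcp_pos'])
def go(tx,ty,tz=None,jaw=None):
    "mm targets -> shift in tool axes, turn about tool z"
    s,M,p=pose(); d=np.array([tx,ty,p[2]*1000 if tz is None else tz])-p*1000
    j=np.degrees(np.arctan2(M[1,1],M[0,1])); print('t %.1f tcp'%s['t'],(p*1000).round(1),'jaw %.1f tiltz'%j,M[:,2].round(3),'gap',round(s['finger_gap']*85.4,1),'F',np.round(s['force'],1),'q',np.round(s['q'],2)); print('shift',(M.T@d).round(1), '' if jaw is None else 'turn %.1f'%(-((jaw-j+90)%180-90)))
E
python3 - <<'E'
from h import *
im,c=snap('wrist','w1.png'); t=manip.calibration('top')
print('amber top', (onz(t,359.6,230,.085)*1000).round(1))
go(458,-80)
print(proj(c,(.458,-.08,.085)),{k:np.round(v,3).tolist() for k,v in c.items()})
E
```

```text
amber top [457.4 -82.3  85. ]
t 0.1 tcp [ 267.7 -564.2  230.5] jaw -64.6 tiltz [-0.     0.002 -1.   ] gap 85.2 F [ 0.6 -0.2  0.1] q [-1.31  0.53  1.43 -0.    1.18 -0.18]
shift [ 379.4 -355.9    0.7] 
[-214.93917647 -365.83497003] {'fx': 287.563, 'fy': 287.563, 'cx': 315.29, 'cy': 200.185, 'cam_to_world': [[0.429, -0.867, -0.254, 0.331], [-0.903, -0.412, -0.117, -0.533], [-0.003, 0.279, -0.96, 0.374], [0.0, 0.0, 0.0, 1.0]]}
```

View pics/w1.png

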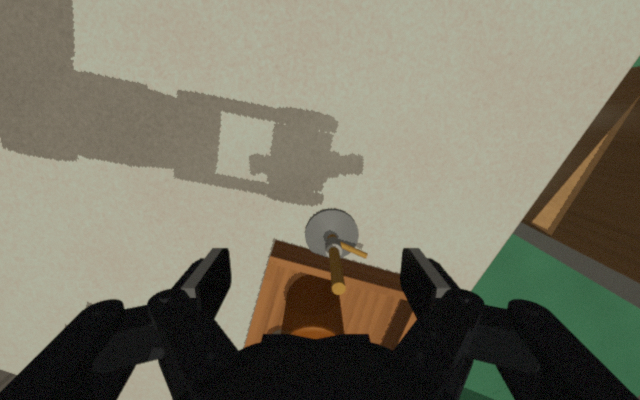

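The view is of the start pose: a crate with a lookalike brown bottle and a burner lie under the gripper. The move was refused because the rotation field was missing. I'll resend it, rising first.

Request:
{"name": "send_rows", "arguments": {
  "motion": [
    {"gripper": 85,"travel": [0,0,-25],"rotation": [0,0,0]},
    {"gripper": 85,"travel": [29,-27,0],"rotation": [0,0,0]},
    {"gripper": 85,"travel": [29,-27,0],"rotation": [0,0,0]},
    {"gripper": 85,"travel": [29,-27,0],"rotation": [0,0,0]},
    {"gripper": 85,"travel": [29,-27,0],"rotation": [0,0,0]},
    {"gripper": 85,"travel": [29,-27,0],"rotation": [0,0,0]},
    {"gripper": 85,"travel": [29,-27,0],"rotation": [0,0,0]},
    {"gripper": 85,"travel": [29,-27,0],"rotation": [0,0,0]},
    {"gripper": 85,"travel": [29,-27,0],"rotation": [0,0,0]},
    {"gripper": 85,"travel": [29,-27,0],"rotation": [0,0,0]},
    {"gripper": 85,"travel": [29,-27,0],"rotation": [0,0,0]},
    {"gripper": 85,"travel": [20,-20,0],"rotation": [0,0,0]}
  ],
  "newtons": 40
}}

```text
t: 1.15
tcp_pos: [0.4239, -0.1667, 0.2562]
tool_rot: [0.975, 0.22, -0.0, -0.001]
force: [0.5, 0.0, -0.5]
finger_gap: 0.994
```

Run:
```python
from h import *
im,c=snap('wrist','w2.png')
go(457.5,-82)
print(proj(c,(.4575,-.082,.085)),proj(c,(.38,-.237,.08)))
```

```text
t 1.2 tcp [ 424.2 -162.8  256.1] jaw -64.4 tiltz [-0.     0.005 -1.   ] gap 85.3 F [-0.2  2.4 -0.2] q [-0.62  0.26  1.81  0.    1.07  0.51]
shift [ 65.  -58.5   0.4] 
[258.40608939 120.35113909] [354.11944139 238.16633066]
```

View pics/w2.png

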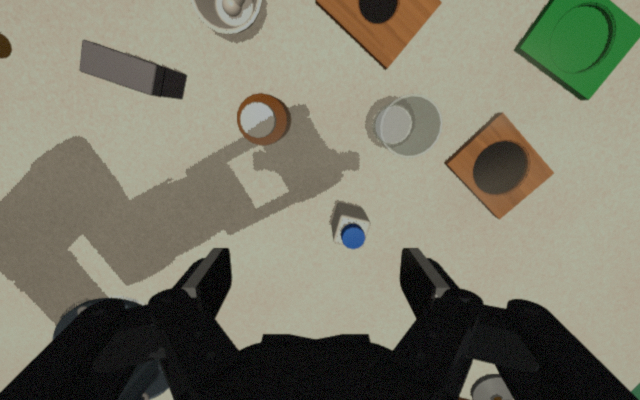

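The view shows the amber cap at (257,120), predicted (258,120), and the blue cap at (352,237), predicted (354,238). The top-view positions therefore hold to about 2 mm. I'll go over the amber bottle and down.

Request:
{"name": "send_rows", "arguments": {
  "motion": [
    {"gripper": 85,"travel": [22,-19.5,0],"rotation": [0,0,0]},
    {"gripper": 85,"travel": [22,-19.5,0],"rotation": [0,0,0]},
    {"gripper": 85,"travel": [21,-19.5,0],"rotation": [0,0,0]},
    {"gripper": 85,"travel": [0,0,35],"rotation": [0,0,0]},
    {"gripper": 85,"travel": [0,0,40],"rotation": [0,0,0]},
    {"gripper": 85,"travel": [0,0,40],"rotation": [0,0,0]},
    {"gripper": 85,"travel": [0,0,15],"rotation": [0,0,0]},
    {"gripper": 85,"travel": [0,0,0],"rotation": [0,0,0]}
  ]
}}

```text
t: 1.87
tcp_pos: [0.4545, -0.088, 0.1228]
tool_rot: [0.976, 0.22, -0.004, -0.003]
force: [-0.2, 0.5, 0.1]
finger_gap: 0.998
```

Run:
```python
from h import *
go(457.5,-82,25)
# square bottle + slide box from stored w2 & top0
from scipy.spatial.transform import Rotation as R
def cc(img,mask,seed):
    n,l,st,ce=cv2.connectedComponentsWithStats(mask.astype(np.uint8)); k=l[seed[1],seed[0]]
    return cv2.findContours((l==k).astype(np.uint8),cv2.RETR_EXTERNAL,cv2.CHAIN_APPROX_NONE)[0][0],st[k]
t=manip.calibration('top'); im=cv2.imread('pics/top0.png'); g=cv2.cvtColor(im,cv2.COLOR_BGR2HSV)
for y in (232,238,244): print([tuple(g[y,x]) for x in range(276,316,4)])
im2=cv2.imread('pics/w2.png')
vis=np.hstack([cv2.resize(im2[195:265,310:390],(400,350),interpolation=cv2.INTER_CUBIC),cv2.resize(im[220:255,265:325],(400,233),interpolation=cv2.INTER_CUBIC).repeat(1,0)[:233] if 0 else cv2.copyMakeBorder(cv2.resize(im[220:255,270:320],(400,280),interpolation=cv2.INTER_CUBIC),0,70,0,0,cv2.BORDER_CONSTANT)])
cv2.imwrite('pics/crop2.png',vis)
```

```text
t 1.9 tcp [454.5 -88.  122.8] jaw -64.6 tiltz [-0.008  0.004 -1.   ] gap 85.3 F [-0.2  0.5  0.1] q [-0.43  0.5   1.93 -0.    0.72  0.69]
shift [ 5.8 -3.5 97.8] 
[(np.uint8(22), np.uint8(38), np.uint8(128)), (np.uint8(21), np.uint8(62), np.uint8(66)), (np.uint8(165), np.uint8(17), np.uint8(30)), (np.uint8(3), np.uint8(30), np.uint8(77)), (np.uint8(0), np.uint8(23), np.uint8(89)), (np.uint8(4), np.uint8(23), np.uint8(87)), (np.uint8(6), np.uint8(28), np.uint8(90)), (np.uint8(3), np.uint8(28), np.uint8(91)), (np.uint8(3), np.uint8(25), np.uint8(90)), (np.uint8(27), np.uint8(37), np.uint8(123))]
[(np.uint8(19), np.uint8(44), np.uint8(127)), (np.uint8(6), np.uint8(29), np.uint8(88)), (np.uint8(0), np.uint8(27), np.uint8(86)), (np.uint8(0), np.uint8(23), np.uint8(87)), (np.uint8(9), np.uint8(30), np.uint8(86)), (np.uint8(9), np.uint8(29), np.uint8(87)), (np.uint8(8), np.uint8(31), np.uint8(91)), (np.uint8(7), np.uint8(26), np.uint8(89)), (np.uint8(0), np.uint8(26), np.uint8(87)), (np.uint8(18), np.uint8(44), np.uint8(117))]
[(np.uint8(28), np.uint8(34), np.uint8(128)), (np.uint8(5), np.uint8(33), np.uint8(86)), (np.uint8(11), np.uint8(33), np.uint8(86)), (np.uint8(10), np.uint8(27), np.uint8(86)), (np.uint8(177), np.uint8(27), np.uint8(86)), (np.uint8(15), np.uint8(34), np.uint8(74)), (np.uint8(21), np.uint8(40), np.uint8(89)), (np.uint8(27), np.uint8(37), np.uint8(124)), (np.uint8(21), np.uint8(43), np.uint8(126)), (np.uint8(23), np.uint8(42), np.uint8(129))]
```

View pics/crop2.png

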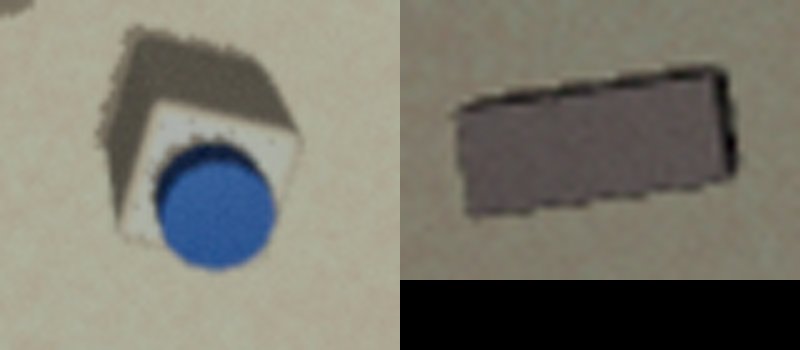

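Crop 2 gives the square bottle's shoulder corners at wrist (342,215), (370,223), (334,241), and the slide box's top corners at top (277,234), (309,229.5), (311,243), (279,247).

Request:
{"name": "send_rows", "arguments": {
  "motion": [
    {"gripper": 85,"travel": [6,-3.5,0],"rotation": [0,0,0]},
    {"gripper": 85,"travel": [0,0,20],"rotation": [0,0,0]},
    {"gripper": 85,"travel": [0,0,25],"rotation": [0,0,0]},
    {"gripper": 85,"travel": [0,0,25],"rotation": [0,0,0]},
    {"gripper": 85,"travel": [0,0,20],"rotation": [0,0,0]},
    {"gripper": 85,"travel": [0,0,8],"rotation": [0,0,0]},
    {"gripper": 85,"travel": [0,0,0],"rotation": [0,0,0]},
    {"gripper": 85,"travel": [0,0,0],"rotation": [0,0,0]}
  ]
}}

```text
t: 2.53
tcp_pos: [0.4624, -0.0838, 0.0293]
tool_rot: [0.976, 0.22, 0.001, 0.001]
force: [0.2, -0.0, -0.1]
finger_gap: 0.993
```

Run:
```python
from h import *
go(457.5,-82,25)
from scipy.spatial.transform import Rotation as R
s,M,p=pose(); T=np.eye(4);T[:3,:3]=M;T[:3,3]=p
c=manip.calibration('wrist'); X=np.linalg.inv(T)@np.array(c['cam_to_world'])
j=np.radians(-64.4); T2=np.eye(4); T2[:3,:3]=np.array([[-np.sin(j),np.cos(j),0],[np.cos(j),np.sin(j),0],[0,0,-1]]); T2[:3,3]=[.4242,-.1628,.2561]
c2=dict(c); c2['cam_to_world']=T2@X
A,B,C=[onz(c2,*u,.062)[:2]*1000 for u in((342,215.4),(369.6,222.6),(334,241.4))]
ang=lambda d:np.degrees(np.arctan2(d[1],d[0]))
print('sq',(B+C)/2,ang(B-A),ang(C-A),np.hypot(*(B-A)),np.hypot(*(C-A)),'cap',onz(c2,352.5,237.5,.08)*1000)
t=manip.calibration('top'); K=[onz(t,*u,.076)[:2]*1000 for u in((277.2,234),(309,229.5),(311.2,242.9),(278.8,246.7))]
print('slide',np.mean(K,0),ang(K[1]-K[0]),ang(K[2]-K[3]),ang(K[2]-K[1]),[np.hypot(*(K[i]-K[i-1])).round(1) for i in range(4)])
print('weight',onz(t,216,259.5,.07)*1000,onz(t,120+192/2,90+341/2,.07)*1000)
print('mortar',onz(t,320.8,188,.045)*1000,'beaker',onz(t,421,201,.04)*1000)
```

```text
t 2.5 tcp [462.4 -83.8  29.3] jaw -64.6 tiltz [ 0.002 -0.001 -1.   ] gap 84.8 F [ 0.2 -0.  -0.1] q [-0.42  0.69  1.97  0.    0.48  0.71]
shift [-3.7 -3.7  4.3] 
sq [ 380.56562217 -232.45636658] -79.69018353771185 -169.21489690904238 36.01353664638043 36.27316280993953 cap [ 380.51935487 -231.22426417   80.        ]
slide [441.84325526  68.46071497] -83.37902408626002 -84.72253733337993 -171.99668146372977 [np.float64(29.4), np.float64(74.1), np.float64(31.2), np.float64(75.2)]
weight [396.94044056 251.15163171  70.        ] [394.63574659 251.18084339  70.        ]
mortar [558.44944502   4.42842014  45.        ] beaker [ 521.48836619 -233.65665454   40.        ]
```

Request:
{"name": "send_rows", "arguments": {
  "motion": [
    {"gripper": 85,"travel": [-3.5,-3.5,4],"rotation": [0,0,0]},
    {"gripper": 85,"travel": [0,0,0],"rotation": [0,0,0]},
    {"gripper": 45,"travel": [0,0,0],"rotation": [0,0,0]},
    {"gripper": 45,"travel": [0,0,0],"rotation": [0,0,0]},
    {"gripper": 45,"travel": [0,0,0],"rotation": [0,0,0]},
    {"gripper": 45,"travel": [0,0,0],"rotation": [0,0,0]},
    {"gripper": 45,"travel": [0,0,0],"rotation": [0,0,0]},
    {"gripper": 45,"travel": [0,0,0],"rotation": [0,0,0]},
    {"gripper": 45,"travel": [0,0,-8],"rotation": [0,0,0]},
    {"gripper": 45,"travel": [0,0,-20],"rotation": [0,0,0]},
    {"gripper": 45,"travel": [0,0,-20],"rotation": [0,0,0]},
    {"gripper": 45,"travel": [0,0,0],"rotation": [0,0,0]}
  ],
  "newtons": 50
}}

```text
t: 3.53
tcp_pos: [0.4582, -0.0823, 0.075]
tool_rot: [0.976, 0.22, 0.002, 0.002]
force: [0.8, -0.2, -2.9]
finger_gap: 0.667
```

Run:
```python
from h import *
go(534.5,-392.3,145)
```

```text
t 3.5 tcp [458.2 -82.3  75. ] jaw -64.6 tiltz [ 0.005 -0.002 -1.   ] gap 56.9 F [ 0.8 -0.2 -2.9] q [-0.42  0.59  1.96  0.    0.58  0.71]
shift [-63.7 313.1 -69. ]
```

Request:
{"name": "send_rows", "arguments": {
  "motion": [
    {"gripper": 45,"travel": [0,0,-25],"rotation": [0,0,0]},
    {"gripper": 45,"travel": [0,0,-30],"rotation": [0,0,0]},
    {"gripper": 45,"travel": [0,0,-15],"rotation": [0,0,0]},
    {"gripper": 45,"travel": [-4,20,0],"rotation": [0,0,0]},
    {"gripper": 45,"travel": [-8,37,0],"rotation": [0,0,0]},
    {"gripper": 45,"travel": [-8,40,0],"rotation": [0,0,0]},
    {"gripper": 45,"travel": [-8,40,0],"rotation": [0,0,0]},
    {"gripper": 45,"travel": [-8,40,0],"rotation": [0,0,0]},
    {"gripper": 45,"travel": [-8,40,0],"rotation": [0,0,0]},
    {"gripper": 45,"travel": [-8,40,0],"rotation": [0,0,0]},
    {"gripper": 45,"travel": [-8,36,0],"rotation": [0,0,0]},
    {"gripper": 45,"travel": [-4,20,0],"rotation": [0,0,0]}
  ]
}}

```text
t: 4.53
tcp_pos: [0.5332, -0.3969, 0.1412]
tool_rot: [0.976, 0.218, 0.0, 0.001]
force: [0.5, -0.5, -2.5]
finger_gap: 0.663
```

Request:
{"name": "send_rows", "arguments": {
  "motion": [
    {"gripper": 45,"travel": [0,0,0],"rotation": [0,0,0]},
    {"gripper": 45,"travel": [0,0,0],"rotation": [0,0,0]},
    {"gripper": 45,"travel": [0,0,0],"rotation": [0,0,0]}
  ]
}}

```text
t: 4.78
tcp_pos: [0.5316, -0.3903, 0.1407]
tool_rot: [0.976, 0.22, -0.001, -0.002]
force: [0.6, 1.0, -1.6]
finger_gap: 0.662
```

Run:
```python
from h import *
im,c=snap('wrist','w3.png')
go(534.5,-392.3,45)
print(proj(c,(.5345,-.3923,.012)))
```

```text
t 4.8 tcp [ 531.9 -389.9  141.1] jaw -64.6 tiltz [-0.002  0.003 -1.   ] gap 56.6 F [-0.5  1.6 -3.1] q [-0.8   0.68  1.42  0.    1.05  0.33]
shift [ 1.5  3.6 96.1] 
[320.81213411 189.99162919]
```

View pics/w3.png

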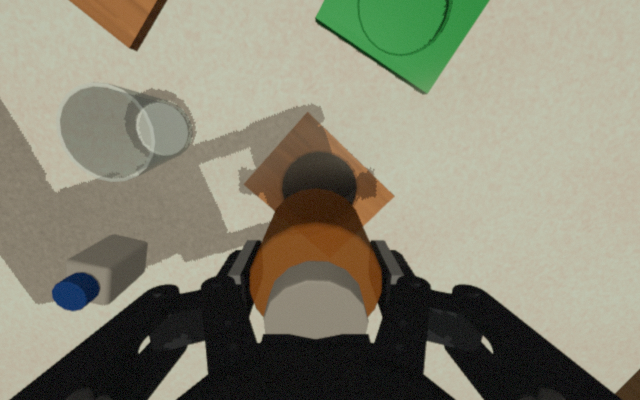

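The recess spans columns 281–356 with its top at row 152, which matches the prediction centred at (321,190). Lowering.

Request:
{"name": "send_rows", "arguments": {
  "motion": [
    {"gripper": 45,"travel": [1.5,3.5,0],"rotation": [0,0,0]},
    {"gripper": 45,"travel": [0,0,20],"rotation": [0,0,0]},
    {"gripper": 45,"travel": [0,0,25],"rotation": [0,0,0]},
    {"gripper": 45,"travel": [0,0,25],"rotation": [0,0,0]},
    {"gripper": 45,"travel": [0,0,15],"rotation": [0,0,0]},
    {"gripper": 45,"travel": [0,0,10],"rotation": [0,0,0]},
    {"gripper": 45,"travel": [0,0,5],"rotation": [0,0,0]},
    {"gripper": 45,"travel": [0,0,2],"rotation": [0,0,0]},
    {"gripper": 45,"travel": [0,0,0],"rotation": [0,0,0]},
    {"gripper": 45,"travel": [0,0,0],"rotation": [0,0,0]},
    {"gripper": 45,"travel": [0,0,0],"rotation": [0,0,0]}
  ]
}}

```text
t: 5.75
tcp_pos: [0.5365, -0.3951, 0.0416]
tool_rot: [0.976, 0.22, 0.001, 0.001]
force: [-1.2, -0.5, -2.5]
finger_gap: 0.663
```

Run:
```python
from h import *
go(534.5,-392.3,30)
```

```text
t 5.8 tcp [ 536.5 -395.1   41.6] jaw -64.6 tiltz [ 0.002 -0.002 -1.   ] gap 56.7 F [-1.2 -0.5 -2.5] q [-0.8   0.82  1.45 -0.    0.87  0.33]
shift [-0.6 -3.4 11.6]
```

Request:
{"name": "send_rows", "arguments": {
  "motion": [
    {"gripper": 45,"travel": [-0.5,-2,2],"rotation": [0,0,0]},
    {"gripper": 45,"travel": [0,0,1.5],"rotation": [0,0,0]},
    {"gripper": 45,"travel": [0,0,1.5],"rotation": [0,0,0]},
    {"gripper": 45,"travel": [0,0,1],"rotation": [0,0,0]},
    {"gripper": 45,"travel": [0,0,1],"rotation": [0,0,0]},
    {"gripper": 45,"travel": [0,0,0.5],"rotation": [0,0,0]},
    {"gripper": 45,"travel": [0,0,0],"rotation": [0,0,0]},
    {"gripper": 45,"travel": [0,0,0],"rotation": [0,0,0]}
  ]
}}

```text
t: 6.42
tcp_pos: [0.5344, -0.3929, 0.0327]
tool_rot: [0.976, 0.22, -0.0, -0.0]
force: [-0.3, -0.9, -3.2]
finger_gap: 0.663
```

Request:
{"name": "send_rows", "arguments": {
  "motion": [
    {"gripper": 45,"travel": [0,0,0.8],"rotation": [0,0,0]},
    {"gripper": 45,"travel": [0,0,0.8],"rotation": [0,0,0]},
    {"gripper": 45,"travel": [0,0,0.4],"rotation": [0,0,0]},
    {"gripper": 45,"travel": [0,0,0],"rotation": [0,0,0]},
    {"gripper": 45,"travel": [0,0,0],"rotation": [0,0,0]}
  ]
}}

```text
t: 6.83
tcp_pos: [0.5344, -0.3928, 0.0308]
tool_rot: [0.976, 0.22, -0.0, -0.0]
force: [0.6, -0.4, -2.6]
finger_gap: 0.662
```

Request:
{"name": "send_rows", "arguments": {
  "motion": [
    {"gripper": 45,"travel": [0,0,0.8],"rotation": [0,0,0]},
    {"gripper": 45,"travel": [0,0,0.4],"rotation": [0,0,0]},
    {"gripper": 45,"travel": [0,0,0],"rotation": [0,0,0]},
    {"gripper": 45,"travel": [0,0,0],"rotation": [0,0,0]}
  ]
}}

```text
t: 7.17
tcp_pos: [0.5344, -0.3929, 0.0296]
tool_rot: [0.976, 0.22, -0.0, -0.0]
force: [0.7, -0.1, -2.7]
finger_gap: 0.663
```

Request:
{"name": "send_rows", "arguments": {
  "motion": [
    {"gripper": 45,"travel": [0,0,0.7],"rotation": [0,0,0]},
    {"gripper": 45,"travel": [0,0,0.3],"rotation": [0,0,0]},
    {"gripper": 45,"travel": [0,0,0],"rotation": [0,0,0]},
    {"gripper": 45,"travel": [0,0,0],"rotation": [0,0,0]}
  ]
}}

```text
t: 7.5
tcp_pos: [0.5344, -0.3929, 0.0294]
tool_rot: [0.976, 0.22, 0.0, 0.0]
force: [-2.2, 1.7, 4.6]
finger_gap: 0.662
```

Request:
{"name": "send_rows", "arguments": {
  "motion": [
    {"gripper": 45,"travel": [0,0,0.6],"rotation": [0,0,0]},
    {"gripper": 45,"travel": [0,0,0.2],"rotation": [0,0,0]},
    {"gripper": 45,"travel": [0,0,0],"rotation": [0,0,0]},
    {"gripper": 45,"travel": [0,0,0],"rotation": [0,0,0]}
  ]
}}

```text
t: 7.83
tcp_pos: [0.5345, -0.3929, 0.0294]
tool_rot: [0.976, 0.22, 0.0, 0.0]
force: [-3.2, 2.6, 9.8]
finger_gap: 0.661
```

Contact felt at 5–10 N. Releasing and rising.

Request:
{"name": "send_rows", "arguments": {
  "motion": [
    {"gripper": 85,"travel": [0,0,0],"rotation": [0,0,0]},
    {"gripper": 85,"travel": [0,0,0],"rotation": [0,0,0]},
    {"gripper": 85,"travel": [0,0,0],"rotation": [0,0,0]},
    {"gripper": 85,"travel": [0,0,0],"rotation": [0,0,0]},
    {"gripper": 85,"travel": [0,0,-10],"rotation": [0,0,0]},
    {"gripper": 85,"travel": [0,0,-30],"rotation": [0,0,0]},
    {"gripper": 85,"travel": [0,0,-35],"rotation": [0,0,0]},
    {"gripper": 85,"travel": [0,0,-40],"rotation": [0,0,0]},
    {"gripper": 85,"travel": [0,0,-40],"rotation": [0,0,0]},
    {"gripper": 85,"travel": [0,0,-25],"rotation": [0,0,0]},
    {"gripper": 85,"travel": [0,0,0],"rotation": [0,0,0]}
  ]
}}

```text
t: 8.75
tcp_pos: [0.5376, -0.3959, 0.2162]
tool_rot: [0.976, 0.22, 0.004, 0.006]
force: [-0.1, -0.4, 0.6]
finger_gap: 0.996
```

Run:
```python
from h import *
go(380,-234.5,200,-79.5)
```

```text
t 8.8 tcp [ 537.6 -395.9  216.2] jaw -64.6 tiltz [ 0.011 -0.011 -1.   ] gap 85.0 F [-0.1 -0.4  0.6] q [-0.8   0.6   1.35  0.    1.19  0.33]
shift [ -73.3 -213.6   12.8] turn 14.9
```

Request:
{"name": "send_rows", "arguments": {
  "motion": [
    {"gripper": 85,"travel": [-12,-24,0],"rotation": [0,0,0]},
    {"gripper": 85,"travel": [-19,-36,0],"rotation": [0,0,0]},
    {"gripper": 85,"travel": [-19,-36,0],"rotation": [0,0,0]},
    {"gripper": 85,"travel": [-19,-36,0],"rotation": [0,0,0]},
    {"gripper": 85,"travel": [-19,-36,0],"rotation": [0,0,0]},
    {"gripper": 85,"travel": [-15,-28,0],"rotation": [0,0,0]},
    {"gripper": 85,"travel": [-10,-18,0],"rotation": [0,0,0]},
    {"gripper": 85,"travel": [0,0,0],"rotation": [0,0,5]},
    {"gripper": 85,"travel": [0,0,0],"rotation": [0,0,5]},
    {"gripper": 85,"travel": [0,0,0],"rotation": [0,0,5]},
    {"gripper": 85,"travel": [0,0,0],"rotation": [0,0,0]},
    {"gripper": 85,"travel": [0,0,0],"rotation": [0,0,0]}
  ]
}}

```text
t: 9.75
tcp_pos: [0.3405, -0.2478, 0.2078]
tool_rot: [0.996, 0.091, -0.0, -0.0]
force: [0.8, 0.1, 0.2]
finger_gap: 0.99
```

Request:
{"name": "send_rows", "arguments": {
  "motion": [
    {"gripper": 85,"travel": [0,0,0],"rotation": [0,0,0]},
    {"gripper": 85,"travel": [0,0,0],"rotation": [0,0,0]}
  ]
}}

```text
t: 9.92
tcp_pos: [0.3406, -0.2479, 0.2077]
tool_rot: [0.996, 0.091, -0.0, -0.0]
force: [0.6, -1.2, 0.3]
finger_gap: 1.001
```

Run:
```python
from h import *
im,c=snap('wrist','w4.png')
go(380,-234.5,25,-79.5)
hsv=cv2.cvtColor(im,cv2.COLOR_RGB2HSV)
m=((hsv[...,0]>95)&(hsv[...,0]<130)&(hsv[...,1]>100)&(hsv[...,2]>40)).astype(np.uint8)
n,l,st,ce=cv2.connectedComponentsWithStats(m); k=1+np.argmax(st[1:,4]); print(st[k],ce[k])
x,y,w,h,_=st[k]; cap=onz(c,*ce[k],.078)*1000; print('cap',cap)
for u in((380,-232,.062),(380,-236,.062)): print(proj(c,np.array(u)*[1e-3,1e-3,1]))
r=im[max(y-60,0):y+h+40,x-60:x+w+60]; print(x-60,max(y-60,0),r.shape)
cv2.imwrite('pics/crop3.png',cv2.resize(r[:,:,::-1],None,fx=4,fy=4)[:600,:800])
```

```text
t 10.0 tcp [ 340.6 -247.9  207.7] jaw -79.6 tiltz [-0.  0. -1.] gap 84.9 F [ 0.5  0.3 -0.8] q [-0.9   0.29  1.95  0.    0.9   0.49]
shift [ 41.2  -6.  182.7] turn -0.1
[313 135  14  20 118] [320.44067797 143.90677966]
cap [ 385.97876121 -242.6883401    78.        ]
[308.4743399  146.44595804]
[312.44032597 147.18681654]
253 75 (120, 134, 3)
```

View pics/crop3.png

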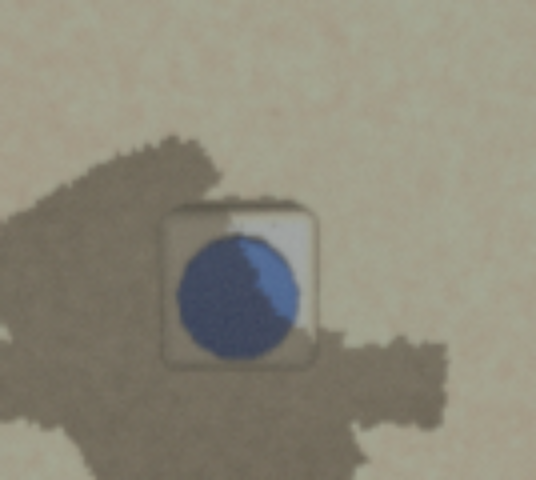

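Crop 3 shows the square bottle square to the image, so the jaw angle is right. Its centre is at about (313,147), which gives (380,-236.5) mm.

Request:
{"name": "send_rows", "arguments": {
  "motion": [
    {"gripper": 85,"travel": [20,-2,0],"rotation": [0,0,0]},
    {"gripper": 85,"travel": [21,-2,0],"rotation": [0,0,0]},
    {"gripper": 85,"travel": [0,0,25],"rotation": [0,0,0]},
    {"gripper": 85,"travel": [0,0,30],"rotation": [0,0,0]},
    {"gripper": 85,"travel": [0,0,30],"rotation": [0,0,0]},
    {"gripper": 85,"travel": [0,0,30],"rotation": [0,0,0]},
    {"gripper": 85,"travel": [0,0,30],"rotation": [0,0,0]},
    {"gripper": 85,"travel": [0,0,22],"rotation": [0,0,0]},
    {"gripper": 85,"travel": [0,0,12],"rotation": [0,0,0]},
    {"gripper": 85,"travel": [0,0,2],"rotation": [0,0,0]},
    {"gripper": 85,"travel": [0,0,0],"rotation": [0,0,0]},
    {"gripper": 85,"travel": [0,0,0],"rotation": [0,0,0]}
  ]
}}

```text
t: 10.97
tcp_pos: [0.3806, -0.237, 0.0272]
tool_rot: [0.996, 0.091, 0.0, 0.0]
force: [0.1, -1.1, 0.8]
finger_gap: 0.997
```

Run:
```python
from h import *
go(380,-236.5,26,-79.5)
```

```text
t 11.0 tcp [ 380.6 -237.    27.2] jaw -79.6 tiltz [ 0.001 -0.001 -1.   ] gap 85.1 F [ 0.1 -1.1  0.8] q [-0.81  0.69  2.02  0.    0.43  0.58]
shift [-0.5 -0.6  1.2] turn -0.1
```

Request:
{"name": "send_rows", "arguments": {
  "motion": [
    {"gripper": 25,"travel": [0,0,0],"rotation": [0,0,0]},
    {"gripper": 25,"travel": [0,0,0],"rotation": [0,0,0]},
    {"gripper": 25,"travel": [0,0,0],"rotation": [0,0,0]},
    {"gripper": 25,"travel": [0,0,0],"rotation": [0,0,0]},
    {"gripper": 25,"travel": [0,0,0],"rotation": [0,0,0]},
    {"gripper": 25,"travel": [0,0,0],"rotation": [0,0,0]},
    {"gripper": 25,"travel": [0,0,0],"rotation": [0,0,0]},
    {"gripper": 25,"travel": [0,0,0],"rotation": [0,0,0]},
    {"gripper": 25,"travel": [0,0,0],"rotation": [0,0,0]},
    {"gripper": 25,"travel": [0,0,-10],"rotation": [0,0,0]},
    {"gripper": 25,"travel": [0,0,-30],"rotation": [0,0,0]},
    {"gripper": 25,"travel": [0,0,-20],"rotation": [0,0,0]}
  ],
  "newtons": 40
}}

```text
t: 11.97
tcp_pos: [0.3799, -0.2363, 0.0877]
tool_rot: [0.996, 0.09, -0.0, -0.0]
force: [0.1, -0.8, -0.7]
finger_gap: 0.462
```

Request:
{"name": "send_rows", "arguments": {
  "motion": [
    {"gripper": 25,"travel": [0,0,-35],"rotation": [0,0,5]},
    {"gripper": 25,"travel": [0,0,-40],"rotation": [0,0,5]},
    {"gripper": 25,"travel": [0,0,-20],"rotation": [0,0,5]},
    {"gripper": 25,"travel": [0,0,0],"rotation": [0,0,5]},
    {"gripper": 25,"travel": [0,0,0],"rotation": [0,0,5]},
    {"gripper": 25,"travel": [0,0,0],"rotation": [0,0,0]},
    {"gripper": 25,"travel": [0,0,0],"rotation": [0,0,0]}
  ]
}}

```text
t: 12.55
tcp_pos: [0.3799, -0.2363, 0.1818]
tool_rot: [0.992, -0.126, -0.0, -0.0]
force: [0.2, 0.1, -2.5]
finger_gap: 0.463
```

Run:
```python
from h import *
go(542.1,395.1,160,-104.3)
```

```text
t 12.6 tcp [ 379.9 -236.3  181.8] jaw -104.5 tiltz [-0.  0. -1.] gap 39.6 F [ 0.2  0.1 -2.5] q [-0.81  0.37  1.92 -0.    0.85  1.02]
shift [  -1.  -651.9   22. ] turn -0.2
```

Request:
{"name": "send_rows", "arguments": {
  "motion": [
    {"gripper": 25,"travel": [0,-15,0],"rotation": [0,0,0]},
    {"gripper": 25,"travel": [0,-30,0],"rotation": [0,0,0]},
    {"gripper": 25,"travel": [0,-38,0],"rotation": [0,0,0]},
    {"gripper": 25,"travel": [0,-38,0],"rotation": [0,0,0]},
    {"gripper": 25,"travel": [0,-38,0],"rotation": [0,0,0]},
    {"gripper": 25,"travel": [0,-38,0],"rotation": [0,0,0]},
    {"gripper": 25,"travel": [0,-38,0],"rotation": [0,0,0]},
    {"gripper": 25,"travel": [0,-38,0],"rotation": [0,0,0]},
    {"gripper": 25,"travel": [0,-38,0],"rotation": [0,0,0]},
    {"gripper": 25,"travel": [0,-38,0],"rotation": [0,0,0]},
    {"gripper": 25,"travel": [0,-38,0],"rotation": [0,0,0]},
    {"gripper": 25,"travel": [0,-38,0],"rotation": [0,0,0]}
  ]
}}

```text
t: 13.55
tcp_pos: [0.4871, 0.1765, 0.1811]
tool_rot: [0.992, -0.126, -0.001, 0.0]
force: [0.4, -1.5, -1.5]
finger_gap: 0.461
```

Request:
{"name": "send_rows", "arguments": {
  "motion": [
    {"gripper": 25,"travel": [0,-38,0],"rotation": [0,0,0]},
    {"gripper": 25,"travel": [0,-38,0],"rotation": [0,0,0]},
    {"gripper": 25,"travel": [0,-38,0],"rotation": [0,0,0]},
    {"gripper": 25,"travel": [0,-38,0],"rotation": [0,0,0]},
    {"gripper": 25,"travel": [0,-35,10],"rotation": [0,0,0]},
    {"gripper": 25,"travel": [0,-25,12],"rotation": [0,0,0]},
    {"gripper": 25,"travel": [0,-12,0],"rotation": [0,0,0]},
    {"gripper": 25,"travel": [0,0,0],"rotation": [0,0,0]},
    {"gripper": 25,"travel": [0,0,0],"rotation": [0,0,0]},
    {"gripper": 25,"travel": [0,0,0],"rotation": [0,0,0]},
    {"gripper": 25,"travel": [0,0,0],"rotation": [0,0,0]}
  ]
}}

```text
t: 14.47
tcp_pos: [0.544, 0.39, 0.1599]
tool_rot: [0.992, -0.128, -0.0, 0.0]
force: [0.2, -0.3, -0.7]
finger_gap: 0.461
```

Run:
```python
from h import *
im,c=snap('wrist','w5.png')
go(542.1,395.1,45,-104.3)
print(proj(c,(.542,.395,.012)))
```

```text
t 14.5 tcp [544.2 390.  160.1] jaw -104.7 tiltz [-0. -0. -1.] gap 39.8 F [-0.  -0.4 -1.8] q [ 0.46  0.67  1.38 -0.    1.1   2.28]
shift [ -3.3  -4.4 115.1] turn -0.4
[312.1063508  189.02967365]
```

View pics/w5.png

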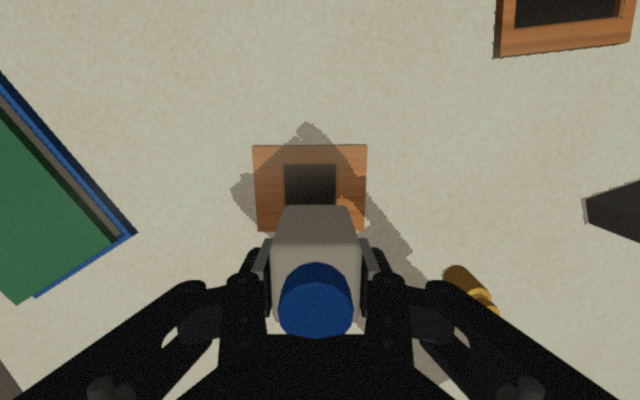

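The recess is centred at (310,190), predicted (312,189), and square with the bottle. Lowering.

Request:
{"name": "send_rows", "arguments": {
  "motion": [
    {"gripper": 25,"travel": [-3.3,-5.5,0],"rotation": [0,0,0]},
    {"gripper": 25,"travel": [0,0,25],"rotation": [0,0,0]},
    {"gripper": 25,"travel": [0,0,30],"rotation": [0,0,0]},
    {"gripper": 25,"travel": [0,0,30],"rotation": [0,0,0]},
    {"gripper": 25,"travel": [0,0,20],"rotation": [0,0,0]},
    {"gripper": 25,"travel": [0,0,10],"rotation": [0,0,0]},
    {"gripper": 25,"travel": [0,0,5],"rotation": [0,0,0]},
    {"gripper": 25,"travel": [0,0,4],"rotation": [0,0,0]},
    {"gripper": 25,"travel": [0,0,2],"rotation": [0,0,0]},
    {"gripper": 25,"travel": [0,0,0],"rotation": [0,0,0]},
    {"gripper": 25,"travel": [0,0,0],"rotation": [0,0,0]},
    {"gripper": 25,"travel": [0,0,0],"rotation": [0,0,0]}
  ]
}}

```text
t: 15.52
tcp_pos: [0.5431, 0.3979, 0.0351]
tool_rot: [0.992, -0.127, 0.001, -0.001]
force: [0.8, 0.2, -0.6]
finger_gap: 0.464
```

Request:
{"name": "send_rows", "arguments": {
  "motion": [
    {"gripper": 25,"travel": [0,0,1],"rotation": [0,0,0]},
    {"gripper": 25,"travel": [0,0,1],"rotation": [0,0,0]},
    {"gripper": 25,"travel": [0,0,0],"rotation": [0,0,0]},
    {"gripper": 25,"travel": [0,0,0],"rotation": [0,0,0]}
  ]
}}

```text
t: 15.85
tcp_pos: [0.5423, 0.3975, 0.0318]
tool_rot: [0.992, -0.127, -0.0, 0.0]
force: [-0.8, -0.4, -1.6]
finger_gap: 0.464
```

Request:
{"name": "send_rows", "arguments": {
  "motion": [
    {"gripper": 25,"travel": [0,0,1],"rotation": [0,0,0]},
    {"gripper": 25,"travel": [0,0,0.5],"rotation": [0,0,0]},
    {"gripper": 25,"travel": [0,0,0],"rotation": [0,0,0]},
    {"gripper": 25,"travel": [0,0,0],"rotation": [0,0,0]}
  ]
}}

```text
t: 16.18
tcp_pos: [0.5424, 0.3975, 0.0317]
tool_rot: [0.992, -0.127, 0.0, -0.0]
force: [-1.7, -0.6, 6.1]
finger_gap: 0.465
```

Request:
{"name": "send_rows", "arguments": {
  "motion": [
    {"gripper": 25,"travel": [0,0,0.8],"rotation": [0,0,0]},
    {"gripper": 25,"travel": [0,0,0],"rotation": [0,0,0]},
    {"gripper": 25,"travel": [0,0,0],"rotation": [0,0,0]}
  ]
}}

```text
t: 16.43
tcp_pos: [0.5424, 0.3975, 0.0317]
tool_rot: [0.992, -0.127, 0.0, -0.0]
force: [-2.2, -2.0, 10.2]
finger_gap: 0.462
```

Request:
{"name": "send_rows", "arguments": {
  "motion": [
    {"gripper": 85,"travel": [0,0,0],"rotation": [0,0,0]},
    {"gripper": 85,"travel": [0,0,0],"rotation": [0,0,0]},
    {"gripper": 85,"travel": [0,0,0],"rotation": [0,0,0]},
    {"gripper": 85,"travel": [0,0,0],"rotation": [0,0,0]},
    {"gripper": 85,"travel": [0,0,0],"rotation": [0,0,0]},
    {"gripper": 85,"travel": [0,0,-10],"rotation": [0,0,0]},
    {"gripper": 85,"travel": [0,0,-30],"rotation": [0,0,0]},
    {"gripper": 85,"travel": [0,0,-40],"rotation": [0,0,0]},
    {"gripper": 85,"travel": [0,0,-40],"rotation": [0,0,0]},
    {"gripper": 85,"travel": [0,0,-40],"rotation": [0,0,0]},
    {"gripper": 85,"travel": [0,0,-20],"rotation": [0,0,0]},
    {"gripper": 85,"travel": [0,0,0],"rotation": [0,0,0]}
  ]
}}

```text
t: 17.43
tcp_pos: [0.5458, 0.3994, 0.2174]
tool_rot: [0.992, -0.127, 0.006, -0.004]
force: [0.5, 0.1, 0.3]
finger_gap: 0.993
```

Run:
```python
from h import *
go(396.5,251,200)
```

```text
t 17.4 tcp [545.8 399.4 217.4] jaw -104.6 tiltz [ 0.012  0.006 -1.   ] gap 84.8 F [0.5 0.1 0.3] q [0.47 0.61 1.32 0.   1.2  2.29]
shift [-107.2  181.4   14.6]
```

Request:
{"name": "send_rows", "arguments": {
  "motion": [
    {"gripper": 85,"travel": [-15,20,0],"rotation": [0,0,0]},
    {"gripper": 85,"travel": [-26,32,0],"rotation": [0,0,0]},
    {"gripper": 85,"travel": [-26,32,0],"rotation": [0,0,0]},
    {"gripper": 85,"travel": [-26,32,0],"rotation": [0,0,0]},
    {"gripper": 85,"travel": [-26,32,0],"rotation": [0,0,0]},
    {"gripper": 85,"travel": [-18,22,0],"rotation": [0,0,0]},
    {"gripper": 85,"travel": [-8,11,0],"rotation": [0,0,0]},
    {"gripper": 85,"travel": [0,0,0],"rotation": [0,0,0]},
    {"gripper": 85,"travel": [0,0,0],"rotation": [0,0,0]},
    {"gripper": 85,"travel": [0,0,0],"rotation": [0,0,0]},
    {"gripper": 85,"travel": [0,0,0],"rotation": [0,0,0]}
  ]
}}

```text
t: 18.35
tcp_pos: [0.3581, 0.2598, 0.2096]
tool_rot: [0.992, -0.127, 0.001, -0.0]
force: [0.6, 0.5, 0.1]
finger_gap: 0.992
```

Run:
```python
from h import *
im,c=snap('wrist','w6.png')
go(396.5,251,18)
print(proj(c,(.3965,.251,.07)))
cv2.imwrite('pics/crop4.png',cv2.resize(im[60:260,200:460,::-1],None,fx=3,fy=3))
```

```text
t 18.4 tcp [357.9 259.7 209.5] jaw -104.6 tiltz [ 0.001  0.001 -1.   ] gap 84.9 F [-0.6  0.5 -0.5] q [0.37 0.32 1.9  0.   0.92 2.2 ]
shift [ 39.4  -1.1 191.5] 
[315.51606342 148.96471628]
```

View pics/crop4.png

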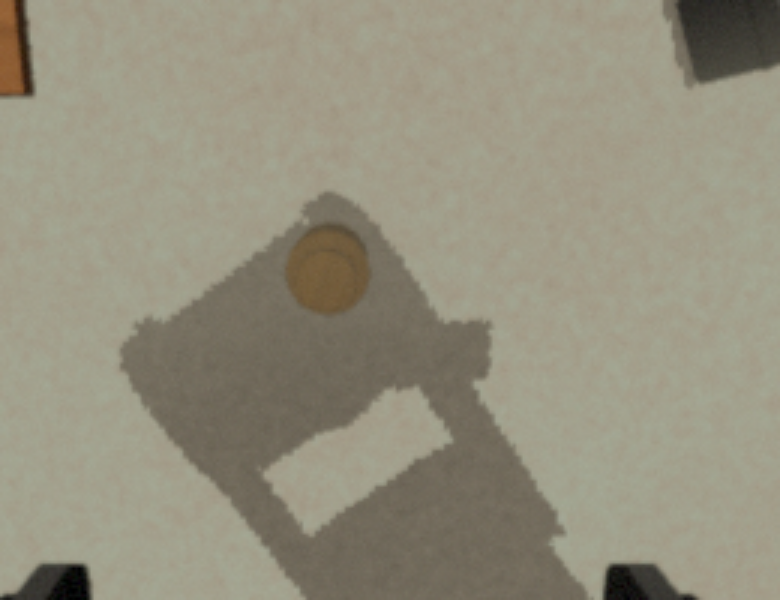

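The weight's knob is at wrist (309,154), predicted (315.5,149), so the target shift is (35,-7).

Request:
{"name": "send_rows", "arguments": {
  "motion": [
    {"gripper": 85,"travel": [17,-3.5,0],"rotation": [0,0,0]},
    {"gripper": 85,"travel": [18,-3.5,0],"rotation": [0,0,0]},
    {"gripper": 85,"travel": [0,0,25],"rotation": [0,0,0]},
    {"gripper": 85,"travel": [0,0,35],"rotation": [0,0,0]},
    {"gripper": 85,"travel": [0,0,35],"rotation": [0,0,0]},
    {"gripper": 85,"travel": [0,0,35],"rotation": [0,0,0]},
    {"gripper": 85,"travel": [0,0,30],"rotation": [0,0,0]},
    {"gripper": 85,"travel": [0,0,18],"rotation": [0,0,0]},
    {"gripper": 85,"travel": [0,0,10],"rotation": [0,0,0]},
    {"gripper": 85,"travel": [0,0,4],"rotation": [0,0,0]},
    {"gripper": 85,"travel": [0,0,0],"rotation": [0,0,0]},
    {"gripper": 85,"travel": [0,0,0],"rotation": [0,0,0]}
  ]
}}

```text
t: 19.4
tcp_pos: [0.3928, 0.2573, 0.018]
tool_rot: [0.992, -0.127, 0.001, -0.0]
force: [-0.7, -0.6, 0.3]
finger_gap: 0.997
```

Request:
{"name": "send_rows", "arguments": {
  "motion": [
    {"gripper": 15,"travel": [0,0,0],"rotation": [0,0,0]},
    {"gripper": 15,"travel": [0,0,0],"rotation": [0,0,0]},
    {"gripper": 15,"travel": [0,0,0],"rotation": [0,0,0]},
    {"gripper": 15,"travel": [0,0,0],"rotation": [0,0,0]},
    {"gripper": 15,"travel": [0,0,0],"rotation": [0,0,0]},
    {"gripper": 15,"travel": [0,0,0],"rotation": [0,0,0]},
    {"gripper": 15,"travel": [0,0,0],"rotation": [0,0,0]},
    {"gripper": 15,"travel": [0,0,0],"rotation": [0,0,0]},
    {"gripper": 15,"travel": [0,0,0],"rotation": [0,0,0]},
    {"gripper": 15,"travel": [0,0,0],"rotation": [0,0,0]},
    {"gripper": 15,"travel": [0,0,0],"rotation": [0,0,0]}
  ],
  "newtons": 70
}}

```text
t: 20.32
tcp_pos: [0.3924, 0.2571, 0.0184]
tool_rot: [0.992, -0.127, 0.001, -0.0]
force: [-0.1, 0.3, 6.8]
finger_gap: 0.331
```

Request:
{"name": "send_rows", "arguments": {
  "motion": [
    {"gripper": 15,"travel": [0,0,-10],"rotation": [0,0,0]},
    {"gripper": 15,"travel": [0,0,-30],"rotation": [0,0,0]},
    {"gripper": 15,"travel": [0,0,-40],"rotation": [0,0,0]},
    {"gripper": 15,"travel": [0,0,-40],"rotation": [0,0,0]},
    {"gripper": 15,"travel": [0,0,-20],"rotation": [0,0,0]},
    {"gripper": 15,"travel": [0,0,0],"rotation": [0,0,0]},
    {"gripper": 15,"travel": [0,0,0],"rotation": [0,0,0]}
  ]
}}

```text
t: 20.9
tcp_pos: [0.3922, 0.257, 0.1589]
tool_rot: [0.992, -0.127, 0.001, -0.001]
force: [0.5, -0.1, -2.7]
finger_gap: 0.326
```

Run:
```python
from h import *
go(635.7,-146.7,140)
```

```text
t 20.9 tcp [392.2 257.  158.9] jaw -104.6 tiltz [ 0.003  0.001 -1.   ] gap 27.9 F [ 0.5 -0.1 -2.7] q [ 0.34  0.44  1.89 -0.    0.81  2.17]
shift [337.5 329.2  19.1]
```

Request:
{"name": "send_rows", "arguments": {
  "motion": [
    {"gripper": 15,"travel": [14,14,0],"rotation": [0,0,0]},
    {"gripper": 15,"travel": [25,24,0],"rotation": [0,0,0]},
    {"gripper": 15,"travel": [28,27,0],"rotation": [0,0,0]},
    {"gripper": 15,"travel": [28,27,0],"rotation": [0,0,0]},
    {"gripper": 15,"travel": [28,27,0],"rotation": [0,0,0]},
    {"gripper": 15,"travel": [28,27,0],"rotation": [0,0,0]},
    {"gripper": 15,"travel": [28,27,0],"rotation": [0,0,0]},
    {"gripper": 15,"travel": [28,27,0],"rotation": [0,0,0]},
    {"gripper": 15,"travel": [28,27,0],"rotation": [0,0,0]},
    {"gripper": 15,"travel": [28,27,0],"rotation": [0,0,0]},
    {"gripper": 15,"travel": [28,27,0],"rotation": [0,0,0]},
    {"gripper": 15,"travel": [22,22,0],"rotation": [0,0,0]}
  ]
}}

```text
t: 21.9
tcp_pos: [0.6181, -0.1178, 0.1546]
tool_rot: [0.992, -0.128, -0.002, -0.0]
force: [-0.9, 0.1, -2.4]
finger_gap: 0.327
```

Request:
{"name": "send_rows", "arguments": {
  "motion": [
    {"gripper": 15,"travel": [16,17,0],"rotation": [0,0,0]},
    {"gripper": 15,"travel": [8,9,0],"rotation": [0,0,0]},
    {"gripper": 15,"travel": [0,0,0],"rotation": [0,0,0]},
    {"gripper": 15,"travel": [0,0,0],"rotation": [0,0,0]},
    {"gripper": 15,"travel": [0,0,0],"rotation": [0,0,0]},
    {"gripper": 15,"travel": [0,0,0],"rotation": [0,0,0]}
  ]
}}

```text
t: 22.4
tcp_pos: [0.6336, -0.1443, 0.157]
tool_rot: [0.992, -0.126, -0.001, -0.001]
force: [0.0, -0.1, -2.0]
finger_gap: 0.33
```

Run:
```python
from h import *
im,c=snap('wrist','w7.png')
go(635.7,-146.7,35)
print(proj(c,(.6357,-.1467,.012)))
```

```text
t 22.4 tcp [ 633.9 -144.5  157.3] jaw -104.5 tiltz [-0.002  0.001 -1.   ] gap 27.9 F [ 0.9  0.7 -1.1] q [-0.4   0.65  1.43  0.    1.07  1.43]
shift [  2.5   1.7 122.3] 
[318.26875572 183.90554134]
```

View pics/w7.png

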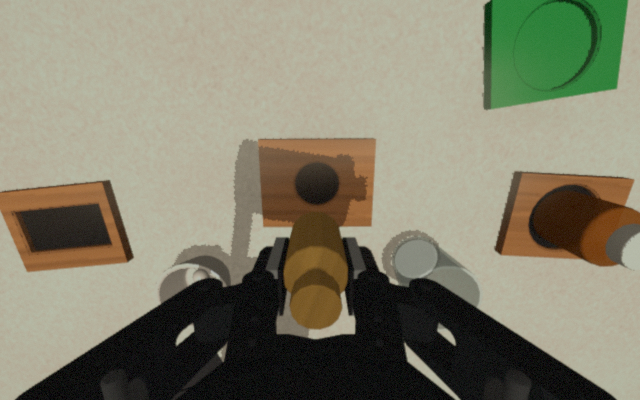

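The recess is at (317,184), matching the prediction (318,184), and the amber bottle stands in its recess at right. Lowering the weight.

Request:
{"name": "send_rows", "arguments": {
  "motion": [
    {"gripper": 15,"travel": [2,1,0],"rotation": [0,0,0]},
    {"gripper": 15,"travel": [0,0,25],"rotation": [0,0,0]},
    {"gripper": 15,"travel": [0,0,30],"rotation": [0,0,0]},
    {"gripper": 15,"travel": [0,0,30],"rotation": [0,0,0]},
    {"gripper": 15,"travel": [0,0,20],"rotation": [0,0,0]},
    {"gripper": 15,"travel": [0,0,12],"rotation": [0,0,0]},
    {"gripper": 15,"travel": [0,0,7],"rotation": [0,0,0]},
    {"gripper": 15,"travel": [0,0,4],"rotation": [0,0,0]},
    {"gripper": 15,"travel": [0,0,2],"rotation": [0,0,0]},
    {"gripper": 15,"travel": [0,0,0],"rotation": [0,0,0]},
    {"gripper": 15,"travel": [0,0,0],"rotation": [0,0,0]},
    {"gripper": 15,"travel": [0,0,0],"rotation": [0,0,0]}
  ]
}}

```text
t: 23.45
tcp_pos: [0.6375, -0.1484, 0.0288]
tool_rot: [0.992, -0.127, 0.001, 0.0]
force: [-0.3, -0.1, -2.1]
finger_gap: 0.327
```

Request:
{"name": "send_rows", "arguments": {
  "motion": [
    {"gripper": 15,"travel": [0,0,1],"rotation": [0,0,0]},
    {"gripper": 15,"travel": [0,0,1],"rotation": [0,0,0]},
    {"gripper": 15,"travel": [0,0,0],"rotation": [0,0,0]},
    {"gripper": 15,"travel": [0,0,0],"rotation": [0,0,0]}
  ]
}}

```text
t: 23.78
tcp_pos: [0.6366, -0.148, 0.0256]
tool_rot: [0.992, -0.127, 0.0, -0.0]
force: [0.4, -0.2, -3.5]
finger_gap: 0.329
```

Request:
{"name": "send_rows", "arguments": {
  "motion": [
    {"gripper": 15,"travel": [0,0,1],"rotation": [0,0,0]},
    {"gripper": 15,"travel": [0,0,1],"rotation": [0,0,0]},
    {"gripper": 15,"travel": [0,0,0],"rotation": [0,0,0]},
    {"gripper": 15,"travel": [0,0,0],"rotation": [0,0,0]}
  ]
}}

```text
t: 24.12
tcp_pos: [0.6365, -0.148, 0.0233]
tool_rot: [0.992, -0.127, -0.0, -0.0]
force: [0.1, 0.9, -2.5]
finger_gap: 0.327
```

Request:
{"name": "send_rows", "arguments": {
  "motion": [
    {"gripper": 15,"travel": [0,0,1],"rotation": [0,0,0]},
    {"gripper": 15,"travel": [0,0,0.5],"rotation": [0,0,0]},
    {"gripper": 15,"travel": [0,0,0],"rotation": [0,0,0]},
    {"gripper": 15,"travel": [0,0,0],"rotation": [0,0,0]}
  ]
}}

```text
t: 24.45
tcp_pos: [0.6368, -0.1481, 0.0225]
tool_rot: [0.992, -0.127, 0.0, 0.0]
force: [-0.6, -0.1, 2.8]
finger_gap: 0.328
```

Request:
{"name": "send_rows", "arguments": {
  "motion": [
    {"gripper": 85,"travel": [0,0,0],"rotation": [0,0,0]},
    {"gripper": 85,"travel": [0,0,0],"rotation": [0,0,0]},
    {"gripper": 85,"travel": [0,0,0],"rotation": [0,0,0]},
    {"gripper": 85,"travel": [0,0,0],"rotation": [0,0,0]},
    {"gripper": 85,"travel": [0,0,0],"rotation": [0,0,0]},
    {"gripper": 85,"travel": [0,0,-10],"rotation": [0,0,0]},
    {"gripper": 85,"travel": [0,0,-30],"rotation": [0,0,0]},
    {"gripper": 85,"travel": [0,0,-40],"rotation": [0,0,0]},
    {"gripper": 85,"travel": [0,0,-40],"rotation": [0,0,0]},
    {"gripper": 85,"travel": [0,0,-40],"rotation": [0,0,0]},
    {"gripper": 85,"travel": [0,0,-30],"rotation": [0,0,0]},
    {"gripper": 85,"travel": [0,0,0],"rotation": [0,0,0]}
  ]
}}

```text
t: 25.45
tcp_pos: [0.641, -0.1496, 0.2213]
tool_rot: [0.992, -0.127, 0.008, 0.002]
force: [1.2, 0.0, -0.0]
finger_gap: 0.998
```

Run:
```python
from h import *
go(440,30,200,7)
```

```text
t 25.4 tcp [ 641.  -149.6  221.3] jaw -104.6 tiltz [ 0.015 -0.006 -1.   ] gap 85.2 F [ 1.2  0.  -0. ] q [-0.4   0.58  1.37  0.    1.18  1.43]
shift [-240.2 -123.2   17.1] turn 68.4
```

Request:
{"name": "send_rows", "arguments": {
  "motion": [
    {"gripper": 85,"travel": [-15,-8,0],"rotation": [0,0,-7]},
    {"gripper": 85,"travel": [0,0,0],"rotation": [0,0,7]},
    {"gripper": 85,"travel": [-30,-15,0],"rotation": [0,0,0]},
    {"gripper": 85,"travel": [-34,-18,0],"rotation": [0,0,0]},
    {"gripper": 85,"travel": [-34,-18,0],"rotation": [0,0,0]},
    {"gripper": 85,"travel": [-34,-18,0],"rotation": [0,0,0]},
    {"gripper": 85,"travel": [-34,-18,0],"rotation": [0,0,0]},
    {"gripper": 85,"travel": [-32,-15,0],"rotation": [0,0,0]},
    {"gripper": 85,"travel": [-20,-9,0],"rotation": [0,0,0]},
    {"gripper": 85,"travel": [-7,-4,0],"rotation": [0,0,0]},
    {"gripper": 85,"travel": [0,0,0],"rotation": [0,0,-7]},
    {"gripper": 85,"travel": [0,0,0],"rotation": [0,0,-7]}
  ]
}}

```text
t: 26.45
tcp_pos: [0.4361, 0.0317, 0.2126]
tool_rot: [1.0, -0.002, 0.001, 0.0]
force: [-0.1, -0.1, 0.7]
finger_gap: 0.993
```

Request:
{"name": "send_rows", "arguments": {
  "motion": [
    {"gripper": 85,"travel": [0,0,0],"rotation": [0,0,-7]},
    {"gripper": 85,"travel": [0,0,0],"rotation": [0,0,-7]},
    {"gripper": 85,"travel": [0,0,0],"rotation": [0,0,-7]},
    {"gripper": 85,"travel": [0,0,0],"rotation": [0,0,-7]},
    {"gripper": 85,"travel": [0,0,0],"rotation": [0,0,-7]},
    {"gripper": 85,"travel": [0,0,0],"rotation": [0,0,-7]},
    {"gripper": 85,"travel": [0,0,0],"rotation": [0,0,-7]},
    {"gripper": 85,"travel": [0,0,0],"rotation": [0,0,-7]},
    {"gripper": 85,"travel": [0,0,0],"rotation": [0,0,-7]},
    {"gripper": 85,"travel": [0,0,0],"rotation": [0,0,-7]},
    {"gripper": 85,"travel": [0,0,0],"rotation": [0,0,-7]},
    {"gripper": 85,"travel": [0,0,0],"rotation": [0,0,-7]}
  ]
}}

```text
t: 27.45
tcp_pos: [0.437, 0.0309, 0.2123]
tool_rot: [0.745, 0.667, 0.001, 0.001]
force: [-0.1, 0.0, -0.3]
finger_gap: 0.995
```

Request:
{"name": "send_rows", "arguments": {
  "motion": [
    {"gripper": 85,"travel": [0,0,0],"rotation": [0,0,-7]},
    {"gripper": 85,"travel": [0,0,0],"rotation": [0,0,-6.6]},
    {"gripper": 85,"travel": [0,0,0],"rotation": [0,0,0]},
    {"gripper": 85,"travel": [0,0,0],"rotation": [0,0,0]},
    {"gripper": 85,"travel": [0,0,0],"rotation": [0,0,0]}
  ]
}}

```text
t: 27.87
tcp_pos: [0.4361, 0.0313, 0.2121]
tool_rot: [0.664, 0.748, 0.0, 0.0]
force: [0.2, 0.2, 0.2]
finger_gap: 0.997
```

Run:
```python
from h import *
im,c=snap('wrist','w8.png')
go(441.8,68.5,25,7)
print(proj(c,(.4418,.0685,.076)))
cv2.imwrite('pics/crop5.png',cv2.resize(im[60:260,200:460,::-1],None,fx=3,fy=3))
```

```text
t 27.9 tcp [435.9  31.3 212.1] jaw 6.8 tiltz [ 0.001 -0.    -1.   ] gap 85.1 F [ 0.5  0.5 -0.4] q [-0.18  0.31  1.91 -0.    0.93 -0.3 ]
shift [ 36.2  10.1 187.1] turn -0.2
[326.51154854 155.57075743]
```

View pics/crop5.png

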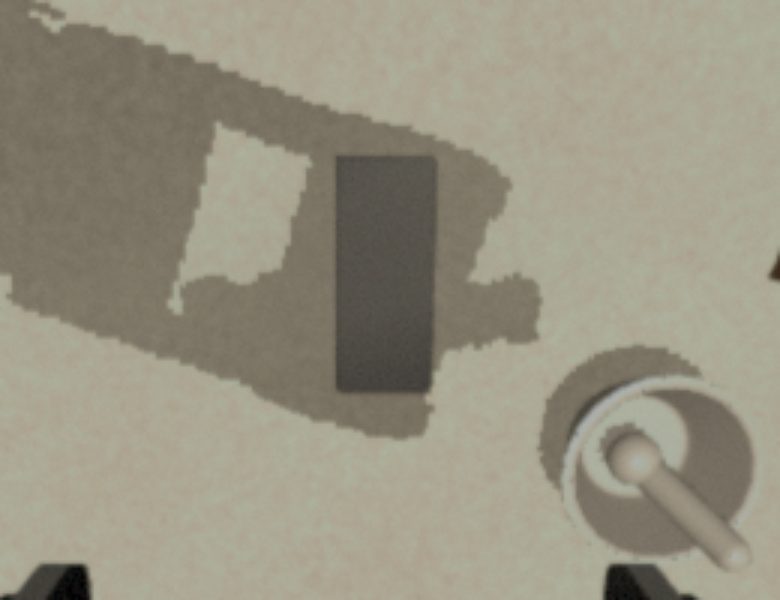

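The slide box is vertical in the image, so the angle is right. Its centre is at (328,151) against a predicted (326.5,155.5), so the shift is (40,11.5).

Request:
{"name": "send_rows", "arguments": {
  "motion": [
    {"gripper": 85,"travel": [20,5.5,0],"rotation": [0,0,0]},
    {"gripper": 85,"travel": [20,6,0],"rotation": [0,0,0]},
    {"gripper": 85,"travel": [0,0,25],"rotation": [0,0,0]},
    {"gripper": 85,"travel": [0,0,35],"rotation": [0,0,0]},
    {"gripper": 85,"travel": [0,0,35],"rotation": [0,0,0]},
    {"gripper": 85,"travel": [0,0,35],"rotation": [0,0,0]},
    {"gripper": 85,"travel": [0,0,25],"rotation": [0,0,0]},
    {"gripper": 85,"travel": [0,0,18],"rotation": [0,0,0]},
    {"gripper": 85,"travel": [0,0,8],"rotation": [0,0,0]},
    {"gripper": 85,"travel": [0,0,4],"rotation": [0,0,0]},
    {"gripper": 85,"travel": [0,0,0],"rotation": [0,0,0]},
    {"gripper": 85,"travel": [0,0,0],"rotation": [0,0,0]}
  ]
}}

```text
t: 28.92
tcp_pos: [0.4427, 0.0727, 0.0277]
tool_rot: [0.663, 0.749, 0.0, 0.001]
force: [-0.9, 0.6, -0.4]
finger_gap: 0.996
```

Request:
{"name": "send_rows", "arguments": {
  "motion": [
    {"gripper": 15,"travel": [0,0,0],"rotation": [0,0,0]},
    {"gripper": 15,"travel": [0,0,0],"rotation": [0,0,0]},
    {"gripper": 15,"travel": [0,0,0],"rotation": [0,0,0]},
    {"gripper": 15,"travel": [0,0,0],"rotation": [0,0,0]},
    {"gripper": 15,"travel": [0,0,0],"rotation": [0,0,0]},
    {"gripper": 15,"travel": [0,0,0],"rotation": [0,0,0]},
    {"gripper": 15,"travel": [0,0,0],"rotation": [0,0,0]},
    {"gripper": 15,"travel": [0,0,0],"rotation": [0,0,0]},
    {"gripper": 15,"travel": [0,0,0],"rotation": [0,0,0]},
    {"gripper": 15,"travel": [0,0,0],"rotation": [0,0,0]},
    {"gripper": 15,"travel": [0,0,0],"rotation": [0,0,0]}
  ],
  "newtons": 50
}}

```text
t: 29.83
tcp_pos: [0.4425, 0.0727, 0.0276]
tool_rot: [0.663, 0.749, 0.0, 0.001]
force: [0.0, -0.4, 6.1]
finger_gap: 0.366
```

Request:
{"name": "send_rows", "arguments": {
  "motion": [
    {"gripper": 15,"travel": [0,0,-10],"rotation": [0,0,0]},
    {"gripper": 15,"travel": [0,0,-30],"rotation": [0,0,0]},
    {"gripper": 15,"travel": [0,0,-40],"rotation": [0,0,0]},
    {"gripper": 15,"travel": [0,0,-40],"rotation": [0,0,5]},
    {"gripper": 15,"travel": [0,0,-15],"rotation": [0,0,5]},
    {"gripper": 15,"travel": [0,0,0],"rotation": [0,0,5]},
    {"gripper": 15,"travel": [0,0,0],"rotation": [0,0,0]},
    {"gripper": 15,"travel": [0,0,0],"rotation": [0,0,0]}
  ]
}}

```text
t: 30.5
tcp_pos: [0.4414, 0.0728, 0.1619]
tool_rot: [0.754, 0.657, -0.0, -0.0]
force: [-0.3, -0.4, -2.9]
finger_gap: 0.368
```

Run:
```python
from h import *
go(656.9,129.8,150,-8.3)
```

```text
t 30.5 tcp [441.4  72.8 161.9] jaw -7.9 tiltz [-0.001  0.    -1.   ] gap 31.5 F [-0.3 -0.4 -2.9] q [-0.09  0.41  1.94 -0.    0.8   0.05]
shift [ 86.1 205.6  11.8] turn 0.4
```

Request:
{"name": "send_rows", "arguments": {
  "motion": [
    {"gripper": 15,"travel": [8,20,0],"rotation": [0,0,0]},
    {"gripper": 15,"travel": [14,34,0],"rotation": [0,0,0]},
    {"gripper": 15,"travel": [15,36,0],"rotation": [0,0,0]},
    {"gripper": 15,"travel": [15,36,0],"rotation": [0,0,0]},
    {"gripper": 15,"travel": [15,36,0],"rotation": [0,0,0]},
    {"gripper": 15,"travel": [11,26,0],"rotation": [0,0,0]},
    {"gripper": 15,"travel": [8,17,0],"rotation": [0,0,0]},
    {"gripper": 15,"travel": [0,0,0],"rotation": [0,0,0.4]},
    {"gripper": 15,"travel": [0,0,0],"rotation": [0,0,0]},
    {"gripper": 15,"travel": [0,0,0],"rotation": [0,0,0]},
    {"gripper": 15,"travel": [0,0,0],"rotation": [0,0,0]}
  ]
}}

```text
t: 31.42
tcp_pos: [0.6549, 0.1289, 0.1609]
tool_rot: [0.757, 0.653, -0.002, -0.001]
force: [-1.2, -0.2, -1.8]
finger_gap: 0.366
```

Run:
```python
from h import *
im,c=snap('wrist','w9.png')
go(656.9,129.8,45,-8.3)
print(proj(c,(.6569,.1298,.012)))
```

```text
t 31.5 tcp [655.2 128.9 161.4] jaw -8.4 tiltz [-0.003 -0.    -1.   ] gap 31.4 F [ 0.7  0.9 -1.6] q [ 0.03  0.66  1.38 -0.    1.1   0.17]
shift [  1.2   1.8 116.4] turn -0.1
[318.89760075 187.41171141]
```

View pics/w9.png

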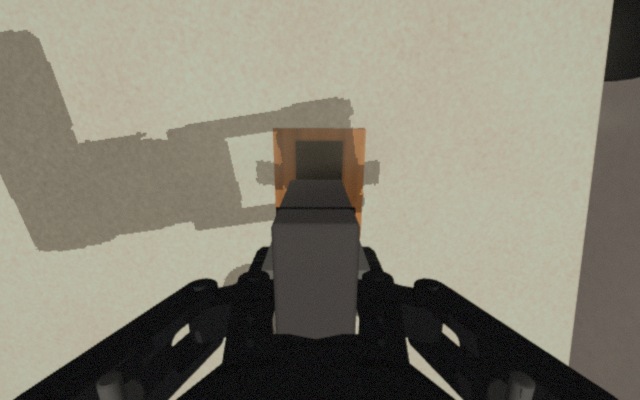

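The recess spans columns 295–344 with its top at row 140, which agrees with the prediction and lines up with the box. Lowering.

Request:
{"name": "send_rows", "arguments": {
  "motion": [
    {"gripper": 15,"travel": [0.5,1,0],"rotation": [0,0,0]},
    {"gripper": 15,"travel": [0,0,25],"rotation": [0,0,0]},
    {"gripper": 15,"travel": [0,0,30],"rotation": [0,0,0]},
    {"gripper": 15,"travel": [0,0,30],"rotation": [0,0,0]},
    {"gripper": 15,"travel": [0,0,20],"rotation": [0,0,0]},
    {"gripper": 15,"travel": [0,0,10],"rotation": [0,0,0]},
    {"gripper": 15,"travel": [0,0,5],"rotation": [0,0,0]},
    {"gripper": 15,"travel": [0,0,4],"rotation": [0,0,0]},
    {"gripper": 15,"travel": [0,0,2],"rotation": [0,0,0]},
    {"gripper": 15,"travel": [0,0,0],"rotation": [0,0,0]},
    {"gripper": 15,"travel": [0,0,0],"rotation": [0,0,0]},
    {"gripper": 15,"travel": [0,0,0],"rotation": [0,0,0]}
  ]
}}

```text
t: 32.47
tcp_pos: [0.6589, 0.1296, 0.0373]
tool_rot: [0.757, 0.653, 0.001, 0.001]
force: [-0.4, 0.3, -1.8]
finger_gap: 0.367
```

Request:
{"name": "send_rows", "arguments": {
  "motion": [
    {"gripper": 15,"travel": [0,0,1],"rotation": [0,0,0]},
    {"gripper": 15,"travel": [0,0,0.5],"rotation": [0,0,0]},
    {"gripper": 15,"travel": [0,0,0],"rotation": [0,0,0]},
    {"gripper": 15,"travel": [0,0,0],"rotation": [0,0,0]}
  ]
}}

```text
t: 32.8
tcp_pos: [0.6581, 0.1296, 0.0346]
tool_rot: [0.757, 0.653, 0.0, 0.0]
force: [-0.2, 0.5, -1.3]
finger_gap: 0.369
```

Request:
{"name": "send_rows", "arguments": {
  "motion": [
    {"gripper": 15,"travel": [0,0,1],"rotation": [0,0,0]},
    {"gripper": 15,"travel": [0,0,1],"rotation": [0,0,0]},
    {"gripper": 15,"travel": [0,0,0],"rotation": [0,0,0]},
    {"gripper": 15,"travel": [0,0,0],"rotation": [0,0,0]}
  ]
}}

```text
t: 33.13
tcp_pos: [0.658, 0.1296, 0.0323]
tool_rot: [0.757, 0.653, -0.0, -0.0]
force: [-0.1, 0.5, -0.9]
finger_gap: 0.368
```

Request:
{"name": "send_rows", "arguments": {
  "motion": [
    {"gripper": 15,"travel": [0,0,1],"rotation": [0,0,0]},
    {"gripper": 15,"travel": [0,0,0.5],"rotation": [0,0,0]},
    {"gripper": 15,"travel": [0,0,0],"rotation": [0,0,0]},
    {"gripper": 15,"travel": [0,0,0],"rotation": [0,0,0]}
  ]
}}

```text
t: 33.47
tcp_pos: [0.6583, 0.1296, 0.0317]
tool_rot: [0.757, 0.653, 0.0, 0.0]
force: [-1.5, -0.4, 4.6]
finger_gap: 0.365
```

Contact at the expected height. Releasing, rising, and backing away for the final check.

Request:
{"name": "send_rows", "arguments": {
  "motion": [
    {"gripper": 85,"travel": [0,0,0],"rotation": [0,0,0]},
    {"gripper": 85,"travel": [0,0,0],"rotation": [0,0,0]},
    {"gripper": 85,"travel": [0,0,0],"rotation": [0,0,0]},
    {"gripper": 85,"travel": [0,0,0],"rotation": [0,0,0]},
    {"gripper": 85,"travel": [0,0,0],"rotation": [0,0,0]},
    {"gripper": 85,"travel": [0,0,-10],"rotation": [0,0,0]},
    {"gripper": 85,"travel": [0,0,-30],"rotation": [0,0,0]},
    {"gripper": 85,"travel": [0,0,-40],"rotation": [0,0,0]},
    {"gripper": 85,"travel": [0,0,-40],"rotation": [0,0,0]},
    {"gripper": 85,"travel": [0,0,-40],"rotation": [0,0,0]},
    {"gripper": 85,"travel": [0,0,-20],"rotation": [0,0,0]},
    {"gripper": 85,"travel": [0,0,0],"rotation": [0,0,0]}
  ]
}}

```text
t: 34.47
tcp_pos: [0.662, 0.1299, 0.219]
tool_rot: [0.757, 0.653, 0.006, 0.004]
force: [0.3, 0.5, -0.1]
finger_gap: 0.995
```

Request:
{"name": "send_rows", "arguments": {
  "motion": [
    {"gripper": 85,"travel": [0,-20,0],"rotation": [0,0,0]},
    {"gripper": 85,"travel": [0,-36,0],"rotation": [0,0,0]},
    {"gripper": 85,"travel": [0,-36,0],"rotation": [0,0,0]},
    {"gripper": 85,"travel": [0,-36,0],"rotation": [0,0,0]},
    {"gripper": 85,"travel": [0,-36,0],"rotation": [0,0,0]},
    {"gripper": 85,"travel": [0,-30,0],"rotation": [0,0,0]},
    {"gripper": 85,"travel": [0,-20,0],"rotation": [0,0,0]},
    {"gripper": 85,"travel": [0,0,0],"rotation": [0,0,0]},
    {"gripper": 85,"travel": [0,0,0],"rotation": [0,0,0]}
  ]
}}

```text
t: 35.22
tcp_pos: [0.4454, 0.1611, 0.2111]
tool_rot: [0.757, 0.654, -0.0, -0.0]
force: [0.5, 0.0, 0.7]
finger_gap: 0.995
```

Run:
```python
from h import *
a,c=snap('top','top9.png'); b,_=snap('side','side9.png')
x=a[90:290,120:520]; y=b[60:400,180:440]
cv2.imwrite('pics/fin.png',np.vstack([cv2.resize(x,(800,400),interpolation=cv2.INTER_CUBIC)])[:,:,::-1])
cv2.imwrite('pics/fin2.png',cv2.resize(y,None,fx=1.75,fy=1.75,interpolation=cv2.INTER_CUBIC)[:,:,::-1])
for n,(p,q,z) in dict(amber=(.5345,-.3923,.089),weight=(.6357,-.1467,.074),sq=(.5421,.3951,.084),slide=(.6569,.1298,.08)).items(): print(n,'expected top at crop px',((proj(c,(p,q,z))-[120,90])*2).round(0))
```

```text
amber expected top at crop px [751. 205.]
weight expected top at crop px [529. 125.]
sq expected top at crop px [ 63. 217.]
slide expected top at crop px [291. 112.]
```

View pics/fin.png

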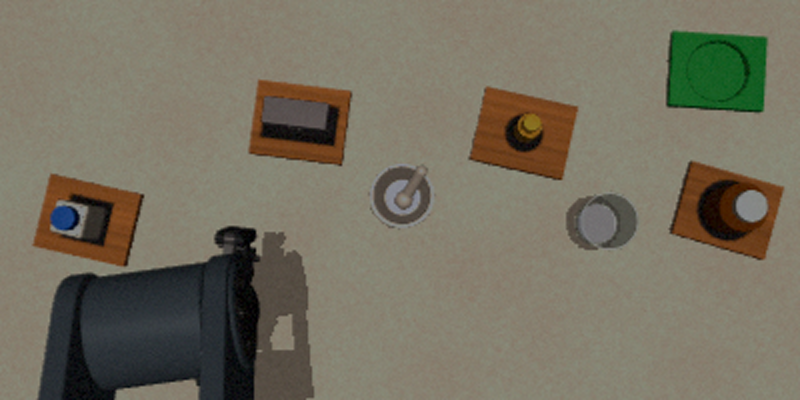

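View pics/fin2.png

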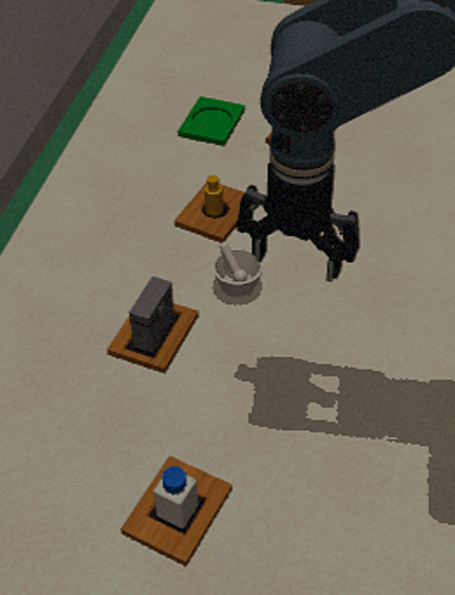

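Tops seen at amber (751,206), weight (530,124), square (64,217) and slide box (294,113). All are within about 3 crop pixels (4 mm) of where correctly seated things should appear. Beaker and mortar look unmoved, so I'm handing in.

```bash
python3 -c "
from station import manip
print(manip.sense()['t'],manip.sense()['force']); print(manip.sign_off())"
```

```text
35.3167 [ 0.62522211 -0.01477929 -0.3065957 ]
the job is handed in; nothing more can be done
None
```

All four things now stand in their own wooden holders: the glass bottle in the big round recess, the brass weight in the small round one, the square bottle in the square one and the slide box in the oblong one. The job was handed in at 35.3 s, with the gripper open and clear of everything.

- **Position:** in the final top view, each thing's top was within about 4 mm of where it should be when seated.
- **Depth:** each was lowered until contact was felt, at a height matching the recess floor. The last readings before letting go changed by about 6 to 13 N. The glass bottle's reading stayed far below its 45 N limit.
- **Upright:** the weight, the square bottle and the slide box look upright in the final side view. The arm hid the glass bottle there, so its uprightness rests on the top view and an earlier wrist view.
- **Beaker and mortar:** both look unmoved in the top view.
- **Disagreements:** early position estimates were off by up to about 8 mm. I corrected the square bottle, the weight and the slide box from close wrist views before grasping. The gripper read 28 mm on the 30 mm weight, but the lift and placing went normally.

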